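Load two cells into the spring magazine

ROBOT

A 7-joint arm with a two-finger parallel gripper is mounted at the origin on the work surface. World frame = base frame: x ahead of the robot, y to its left, z up, the work surface at z = 0. Lengths are in m, angles in rad, forces in N, time in s.
With the tool pointing down it reaches from about 0.4 to 0.875 m from the base axis. Payload 19.3 kg.
Tool frame: the origin (TCP) lies at the very end of the fingers, on their centre line; the grasp point (between the pads) lies 19 mm behind it; z points along the fingers, x is the direction in which the jaws open and shut, and the axes are right-handed (so a half turn about z gives the same grasp; the last joint's range is limited). The gripper opens to 85 mm and grips with 20 to 120 N. Pads are 22 mm wide; open, the fingers measure 114 mm over their backs; the gripper's body (76 mm by 85 mm) begins 54 mm behind the grasp point. The pads swing forward as they close: fully open they stand 13 mm farther back than shut.
Start: joints at [-1.347, 0.521, -0.036, 1.599, 0.021, 1.021, -0.113], TCP at [0.181, 0.598, 0.231] pointing down, gripper open.
Joint ranges: [-2.91, 2.91], [-0.3, 2.13], [-1.5, 1.42], [0.17, 2.43], [-1.26, 4.41], [0.16, 1.93], [-2.52, 2.52]. Speed limits (rad/s): [1.89, 1.89, 2.39, 2.39, 3.01, 3.01, 3.01].

INTERFACE

Orientations are given as [roll, pitch, yaw] about the fixed x, y, z axes, in that order (R = Rz(yaw) Ry(pitch) Rx(roll)).
In Python, from workcell import observe, eyes, job_done gives the robot as it stands. The module is installed in compiled form; this text tells all that it offers.
- The arm moves only by the shell command python3 -m pendant 'ROWS' [FORCE]. ROWS is JSON, a list of rows, each an object of numbers: "dx", "dy", "dz": the shift along the tool's x, y, z in mm; "ax", "ay", "az": the turn, a rotation vector about the tool's x, y, z in degrees; "claw": the finger opening in mm, from 0 to 85.4. A call has 1 to 10 rows; each row is the pose to reach, as a shift and turn from the pose commanded when the call began, along the tool's axes at that moment; what a row does not reach only later rows make up. A row lasts 1/12 s, in which the tool goes at most 41.7 mm and 7.16 degrees, less where a joint would pass 70% of its speed; a pose out of reach is approached as far as the arm can. A call with a gripper value outside its range is refused whole. The fingers move at their own pace and stop on an object; FORCE is the grip in N (left out, the last holds). Time passes only in rows, so rows that repeat a pose let the fingers close. It gives the time, the measured TCP pose, the force and the opening at its end, in the units of the state.
- observe(): the state, without advancing time (a new reading comes with each control period).
- eyes.grab_frame(name): name is "scene" or "top" or "wrist"; returns a dict with "image" (384x512x3 uint8, blue, green, red), "fovy" (degrees; the focal length in pixels is half the picture's height over the tangent of half this angle, whatever the lens; pixels are square), "cx", "cy" (the principal point, pixels), "view" (4x4, takes a point from world to camera coordinates). Camera axes: x right, y up, looking along -z (the intrinsics and any distortion apply to the point x, -y, -z); pixel columns grow to the right and rows downward; lengths in m; the calibration is good to about 2 mm. The wrist camera is an equidistant fisheye: a pixel r from the principal point sees the ray r / f radians off the axis. A picture is of the moment at which its call begins. There is no depth.
- job_done(): hands the job in, once; it reports no verdict.
The state is a dict: "clock": time; "qpos": joint angles; "qd": joint speeds; "joint_efforts": joint torques, N m; "position": TCP position; "tool_rot": TCP orientation; "force": force on the tool from outside, world axes, zero at the start; "moment": the same for the moment, N m; "grip_width": finger opening in m.
Only numpy, scipy, OpenCV 4.12 (cv2) and the standard library are available. Lean on these libraries where they do the work, as an engineer would, in place of code of your own. Each camera call takes 0.05 s, during which the arm holds its last target.

TASK

Load both loose flat battery cells into the spring-loaded magazine, one after the other: lay each one level between the end guides and push it straight down until both retaining lips have snapped shut above it, so that the two cells lie stacked under the lips. Push gently and stop once the lips have snapped over, as just below that the stack comes up against a hard stop and must not be rammed against it; leave the meter, the screwdriver and the jar where they are.

Things in the scene. Friction and masses are not known exactly. Their poses are not given: they have to be found in the camera images.
- cell_a_center (a point): Centre of a flat battery cell, a steel-cased bar 80 x 28 x 20 mm (its x, y, z) with a grey sleeve round its middle and a small brass disc on each end, 90 g, lying flat on the table with z up. Same both ways round: it may be loaded turned by half a turn, but must lie flat, its 20 mm upright. 10 mm above the table at the start.
- cell_b_center (a point): Centre of the second cell, the same as the first; either may be loaded first.
- magazine: Magazine's foot, fixed: dark steel plate 150 (x) x 100 (y) x 10 mm; origin on the table under the middle. Cells go in from above, centred over it, length along x. On it stands an aluminium frame, open on top and, over the middle 53 mm of both long (y) sides, from top to bottom, so fingers holding a cell's sides can go down with it. End walls and corner guides leave the cell 1.5 mm all round.
- entry (a point): Point fixed to the foot, over its middle, 119 mm above the table: the highest the frame's top can be. The frame is clamped on the foot at a height that differs each time and is NOT measured: its top, flared out by about 4 mm to take the cell, is 95 to 119 mm above the table, and the undersides of the lips are 31 mm below the top. So the lips must be found by feel or sight.
- lowest (a point): Point fixed to the foot, over its middle, 64 mm up: the lowest the lips' undersides can be (88 highest). A lowered cell meets the lips' slopes when its bottom is about 10 mm above their undersides, the empty white follower plate at 8 mm. The lips snap shut once its top is at their undersides. From the snap to the hard stop: 3 mm for the second cell, 23 mm for the first.
- lip_near (a joint): How far the sprung steel lip at the magazine's -x end is pushed out, m: 0 shut (reaching 3.5 mm over the cell's end), about 0.0035 with a cell passing, at most 0.008. Pushing the cell past both lips takes about 10 to 20 N, then less; pressing the cells together with over 25 N damages them. Under the follower a spring pushes up, 3 N (empty) to 9 N (full), lifting a released stack against the lips.
- lip_far (a joint): The same for the lip at the magazine's +x end.
- meter: Bystander: red and black hand multimeter 75 x 150 x 36 mm lying on the table; origin under its middle.
- driver: Bystander: screwdriver lying on the table, about 200 mm long along its x axis; origin under its middle.
- flux: Bystander: small jar with a steel lid, 48 mm across, 45 mm high; origin under its middle.
- cell_a: The first cell as a whole; origin at the centre of its underside, axes as at its centre.
- cell_b: The second cell, likewise.
There are look-alikes about, which are no part of the job. What is shaped like the cell_a but orange or red is not meant.

How it is judged:
By the outcome, as a careful person would: the job done as asked, in the order asked, and still so for the second after the job is handed in, with the robot touching nothing.
It also fails if it takes over 64 s, if anything falls off the work surface, if the arm or the gripper's body presses on something with over 40 N, if the wrist force passes 120 N, or if a joint passes its speed limit or range.

## Working session

There is one attempt and no reset: what is moved stays moved. The work goes in short steps, Python scripts to look and compute and a shell command to move; the robot and the scene stay as the last step left them, time stands still between calls to the robot, and variables do not carry over. Pictures are saved under pics/ and viewed, and the job is handed in when it is done.

```bash
mkdir -p pics
cat > h.py <<'E'
import numpy as np, cv2
from scipy.spatial.transform import Rotation as R
from workcell import observe, eyes, job_done
def snap(name,tag):
    f=eyes.grab_frame(name); cv2.imwrite(f'pics/{tag}.png',f['image'])
    np.savez(f'pics/{tag}.npz',**{k:np.array(v) for k,v in f.items()}); return f
def load(tag): 
    d=np.load(f'pics/{tag}.npz'); return {k:d[k] for k in d.files}
def ray(f,u,v,fish=False):
    H=f['image'].shape[0]; fl=H/2/np.tan(np.radians(float(f['fovy']))/2)
    x=(u-float(f['cx']))/fl; y=(v-float(f['cy']))/fl
    if fish:
        r=np.hypot(x,y); d=np.array([x/r*np.sin(r),-y/r*np.sin(r),-np.cos(r)]) if r>0 else np.array([0,0,-1.])
    else: d=np.array([x,-y,-1.])
    V=f['view']; Rm=V[:3,:3]; return -Rm.T@V[:3,3], Rm.T@d
def atz(f,u,v,z,fish=False):
    o,d=ray(f,u,v,fish); return o+d*(z-o[2])/d[2]
def proj(f,p,fish=False):
    H=f['image'].shape[0]; fl=H/2/np.tan(np.radians(float(f['fovy']))/2)
    c=f['view'][:3,:3]@np.array(p)+f['view'][:3,3]; x,y,z=c[0],-c[1],-c[2]
    if fish:
        r=np.hypot(x,y); t=np.arctan2(r,z); return float(f['cx'])+fl*t*x/r, float(f['cy'])+fl*t*y/r
    return float(f['cx'])+fl*x/z, float(f['cy'])+fl*y/z
def crop(tag,u0,v0,u1,v1,s,out):
    im=cv2.imread(f'pics/{tag}.png')[v0:v1,u0:u1]; cv2.imwrite(f'pics/{out}.png',cv2.resize(im,None,fx=s,fy=s,interpolation=cv2.INTER_CUBIC))
def st():
    o=observe(); 
    for k in ('clock','qpos','position','tool_rot','force','moment','grip_width'): print(k,np.round(o[k],4))
E
python3 - <<'E'
from h import *
st()
for n in('scene','top','wrist'):
    f=snap(n,n+'0'); print(n,f['fovy'],f['cx'],f['cy'],f['view'].round(3).tolist())
E
```

```text
clock 0.0
qpos [-1.3472  0.522  -0.0363  1.6     0.0212  1.0211 -0.1128]
position [0.1809 0.5979 0.2307]
tool_rot [3.1415e+00 1.1000e-03 1.2770e+00]
force [-0.2856  0.6885  0.2322]
moment [ 0.0504 -0.0057 -0.011 ]
grip_width 0.0857
scene 51.08482048706746 259.35569599139916 192.0055347729301 [[-0.62, 0.784, -0.014, 0.412], [-0.571, -0.439, 0.693, 0.198], [0.538, 0.438, 0.72, -1.366], [0.0, 0.0, 0.0, 1.0]]
top 45.973880214031496 251.8416989542393 184.08636542010825 [[-0.003, -1.0, 0.009, -0.126], [0.999, -0.003, 0.039, -0.549], [-0.039, 0.009, 0.999, -1.304], [0.0, 0.0, 0.0, 1.0]]
wrist 65.70646984690485 257.7588357198578 187.33052522986605 [[0.29, 0.957, -0.002, -0.624], [-0.907, 0.274, -0.319, 0.041], [-0.305, 0.094, 0.948, -0.381], [0.0, 0.0, 0.0, 1.0]]
```

View pics/scene0.png

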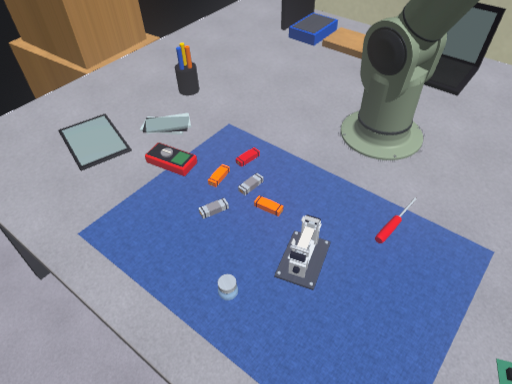

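View pics/top0.png

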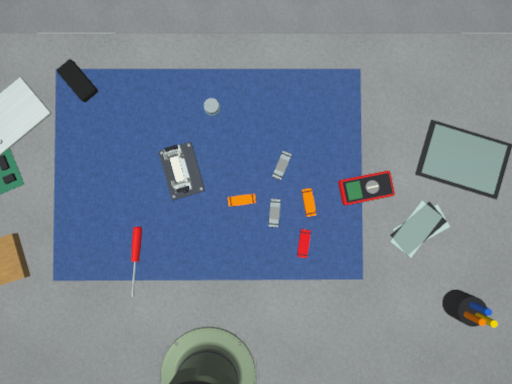

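View pics/wrist0.png

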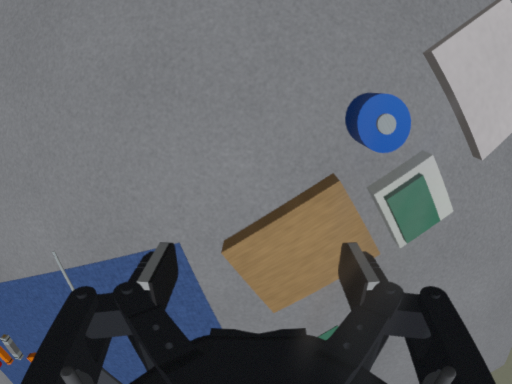

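Run:
```python
from h import *
crop('top0',225,140,325,265,6,'c1'); crop('top0',150,130,215,210,7,'c2'); crop('scene0',255,200,345,300,7,'c3'); crop('scene0',190,140,300,225,7,'c4')
```

```text
(no output)
```

View pics/c1.png

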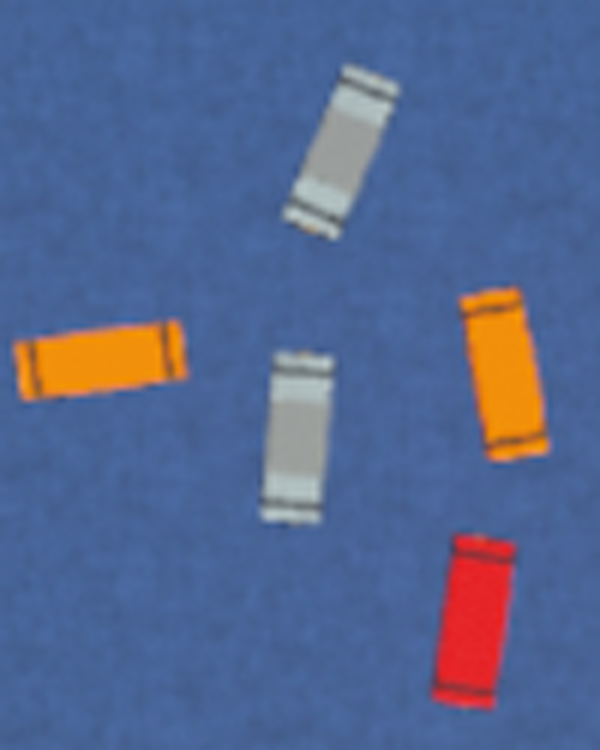

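View pics/c2.png

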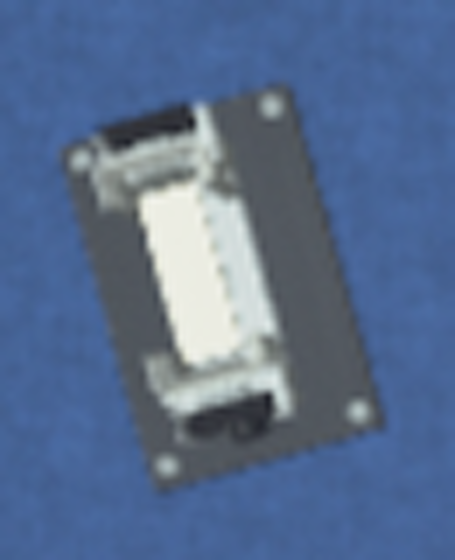

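View pics/c3.png

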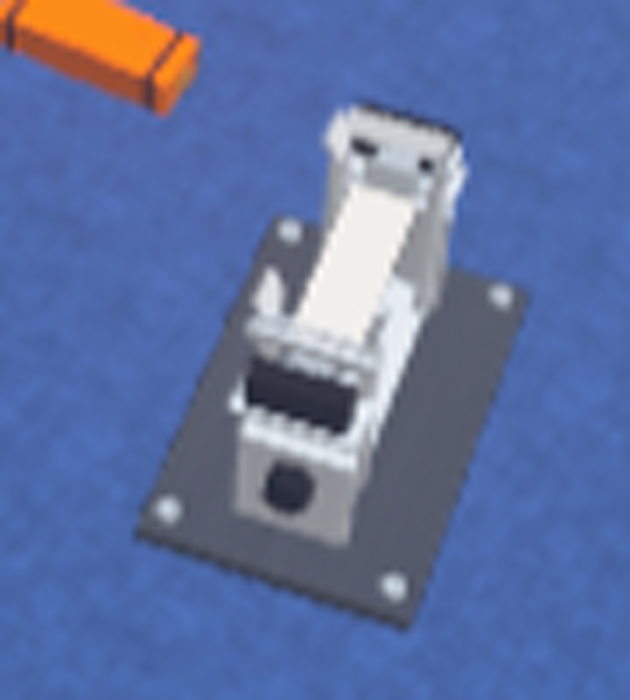

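View pics/c4.png

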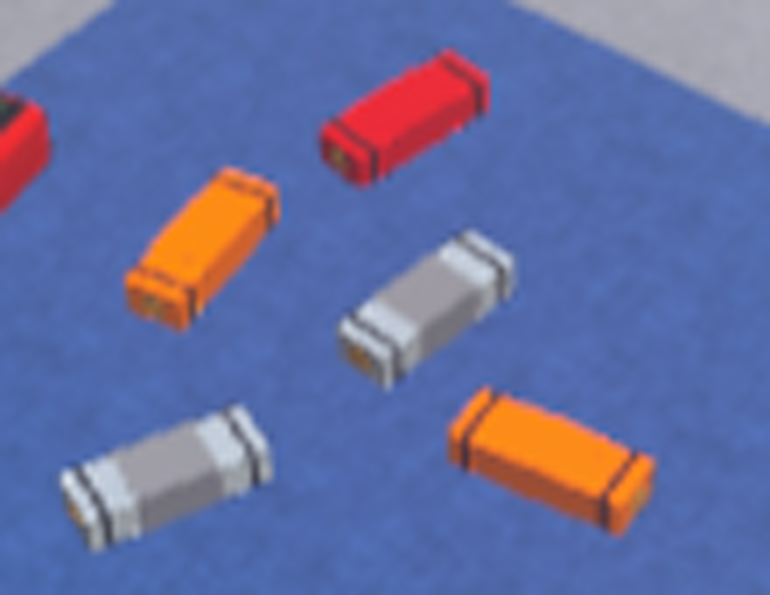

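Run:
```python
from h import *
t=load('top0'); s=load('scene0')
def T(pts,sc,o,f,z):
    P=np.array([atz(f,(u+.5)/sc-.5+o[0],(v+.5)/sc-.5+o[1],z)[:2] for u,v in pts]); return P
for n,p in dict(P=[(345,65),(400,88),(340,238),(285,215)],Q=[(275,353),(334,353),(321,523),(262,522)]).items():
    p=T(p,6,(225,140),t,.02); a=(p[0]+p[1]-p[2]-p[3]); print(n,'top',p.mean(0).round(4),np.degrees(np.arctan2(a[1],a[0])).round(1),np.linalg.norm(a)/2,np.linalg.norm(p[0]-p[1]))
# scene: top-face corners
for n,p in dict(P=[(63,470),(105,545-38),(272,452),(235,405)],Q=[(340,320),(385,352),(515,270),(470,230)]).items():
    p=T(p,7,(190,140),s,.02);a=(p[0]+p[1]-p[2]-p[3]); print(n,'scene',p.mean(0).round(4),np.degrees(np.arctan2(a[1],a[0])).round(1),np.linalg.norm(a)/2)
p=T([(62,160),(290,83),(385,425),(158,492)],7,(150,130),t,.01);a=(p[0]+p[1]-p[2]-p[3]);print('foot',p.mean(0).round(4),np.degrees(np.arctan2(a[1],a[0])).round(1),np.linalg.norm(a)/2,np.linalg.norm(p[0]-p[1]))
p=T([(80,160),(271,106),(358,411),(166,466)],7,(150,130),t,.01);a=(p[0]+p[1]-p[2]-p[3]);print('screws',p.mean(0).round(4),np.degrees(np.arctan2(a[1],a[0])).round(1),np.linalg.norm(a)/2)
p=T([(275,215),(528,290),(408,628),(138,535)],7,(255,200),s,.01);a=(p[0]+p[1]-p[2]-p[3]);print('foot s',p.mean(0).round(4),np.degrees(np.arctan2(a[1],a[0])).round(1),np.linalg.norm(a)/2)
p=T([(290,231),(500,296),(394,586),(168,510)],7,(255,200),s,.01);a=(p[0]+p[1]-p[2]-p[3]);print('screws s',p.mean(0).round(4),np.degrees(np.arctan2(a[1],a[0])).round(1),np.linalg.norm(a)/2)
```

```text
P top [ 0.6041 -0.2136] -22.1 0.07816910979674624 0.028775457113739095
Q top [ 0.4663 -0.1915] -4.7 0.08150636485446403 0.02838087643115413
P scene [ 0.5993 -0.2134] -25.9 0.07246756275850764
Q scene [ 0.4631 -0.1909] -8.4 0.074281489852725
foot [0.5877 0.0771] 15.9 0.14598525747514407 0.09992058741663293
screws [0.5894 0.0792] 15.9 0.1323428100994631
foot s [0.588  0.0794] -163.6 0.15137097413912595
screws s [0.5846 0.0774] -164.0 0.13203753994825576
```

```bash
cat >> h.py <<'E'
def go(p,yaw):
    """print shift in mm/deg from the measured pose to TCP p, tool down, yaw deg"""
    o=observe(); r=R.from_euler('xyz',o['tool_rot']); t=R.from_euler('xyz',[np.pi,0,np.radians(yaw)])
    print('d',(r.inv().apply(np.array(p)-o['position'])*1000).round(1),'a',np.degrees((r.inv()*t).as_rotvec()).round(2),'t',round(o['clock'],2))
E
python3 - <<'E'
from h import *
go([.603,-.2135,.2],67)
f=load('wrist0'); print(ray(f,258,187,True), observe()['position'])
E
```

```text
d [-654.4  639.    31.5] a [0.01 0.05 6.16] t 0.15
(array([0.10121231, 0.62174614, 0.37323249]), array([ 0.30430126, -0.09321703, -0.94800387])) [0.18094969 0.59797876 0.23086213]
```

```bash
python3 -m pendant '[{"dx":-654,"dy":639,"dz":0,"az":6},{"dx":-654,"dy":639,"dz":0,"az":6},{"dx":-654,"dy":639,"dz":0,"az":6},{"dx":-654,"dy":639,"dz":0,"az":6},{"dx":-654,"dy":639,"dz":0,"az":6},{"dx":-654,"dy":639,"dz":0,"az":6},{"dx":-654,"dy":639,"dz":0,"az":6},{"dx":-654,"dy":639,"dz":0,"az":6},{"dx":-654,"dy":639,"dz":0,"az":6},{"dx":-654,"dy":639,"dz":0,"az":6}]' 40; python3 -c "
from h import *
st();go([.603,-.2135,.2],67)"
```

```text
clock 0.15
qpos [-1.3472  0.5219 -0.0363  1.5998  0.0212  1.0211 -0.1128]
position [0.1809 0.598  0.2309]
tool_rot [3.1415e+00 9.0000e-04 1.2769e+00]
force [ 0.4915 -0.0519 -0.9201]
moment [-0.0181  0.023   0.0029]
grip_width 0.0853
d [-654.4  639.    31.5] a [0.01 0.05 6.16] t 0.15schema error: expected keys dx, dy, dz, ax, ay, az, claw
```

```bash
python3 -m pendant '[{"dx":-654,"dy":639,"dz":0,"ax":0,"ay":0,"az":6,"claw":85},{"dx":-654,"dy":639,"dz":0,"ax":0,"ay":0,"az":6,"claw":85},{"dx":-654,"dy":639,"dz":0,"ax":0,"ay":0,"az":6,"claw":85},{"dx":-654,"dy":639,"dz":0,"ax":0,"ay":0,"az":6,"claw":85},{"dx":-654,"dy":639,"dz":0,"ax":0,"ay":0,"az":6,"claw":85},{"dx":-654,"dy":639,"dz":0,"ax":0,"ay":0,"az":6,"claw":85},{"dx":-654,"dy":639,"dz":0,"ax":0,"ay":0,"az":6,"claw":85},{"dx":-654,"dy":639,"dz":0,"ax":0,"ay":0,"az":6,"claw":85},{"dx":-654,"dy":639,"dz":0,"ax":0,"ay":0,"az":6,"claw":85},{"dx":-654,"dy":639,"dz":0,"ax":0,"ay":0,"az":6,"claw":85}]' 40; python3 -c "
from h import *
st();go([.603,-.2135,.2],67)"
```

```text
clock: 0.98
position: [0.3738, 0.2267, 0.2314]
tool_rot: [3.142, -0.0, 1.172]
force: [1.3, 0.4, -0.2]
grip_width: 0.0848
clock 0.9833
qpos [-0.778   0.2228  0.1142  2.0734 -0.0338  0.8468  0.5282]
position [0.3738 0.2267 0.2314]
tool_rot [ 3.1416e+00 -2.0000e-04  1.1724e+00]
force [ 1.2984  0.4217 -0.2027]
moment [ 0.0669 -0.0647 -0.0046]
grip_width 0.0848
d [-316.8  382.    31.3] a [ 0.   -0.01  0.17] t 0.98
```

```bash
python3 -m pendant '[{"dx":-317,"dy":382,"dz":30,"ax":0,"ay":0,"az":0,"claw":85},{"dx":-317,"dy":382,"dz":30,"ax":0,"ay":0,"az":0,"claw":85},{"dx":-317,"dy":382,"dz":30,"ax":0,"ay":0,"az":0,"claw":85},{"dx":-317,"dy":382,"dz":30,"ax":0,"ay":0,"az":0,"claw":85},{"dx":-317,"dy":382,"dz":30,"ax":0,"ay":0,"az":0,"claw":85},{"dx":-317,"dy":382,"dz":30,"ax":0,"ay":0,"az":0,"claw":85},{"dx":-317,"dy":382,"dz":30,"ax":0,"ay":0,"az":0,"claw":85},{"dx":-317,"dy":382,"dz":30,"ax":0,"ay":0,"az":0,"claw":85},{"dx":-317,"dy":382,"dz":30,"ax":0,"ay":0,"az":0,"claw":85},{"dx":-317,"dy":382,"dz":30,"ax":0,"ay":0,"az":0,"claw":85}]'; python3 -c "
from h import *
go([.603,-.2135,.2],67)"
```

```text
clock: 1.82
position: [0.5658, -0.1424, 0.2059]
tool_rot: [-3.141, -0.0, 1.172]
force: [1.0, 0.6, -0.4]
grip_width: 0.0849
d [-51.1  61.9   5.9] a [-0.01 -0.    0.17] t 1.82
```

```bash
python3 -m pendant '[{"dx":-51,"dy":62,"dz":6,"ax":0,"ay":0,"az":0,"claw":85},{"dx":-51,"dy":62,"dz":6,"ax":0,"ay":0,"az":0,"claw":85},{"dx":-51,"dy":62,"dz":6,"ax":0,"ay":0,"az":0,"claw":85},{"dx":-51,"dy":62,"dz":6,"ax":0,"ay":0,"az":0,"claw":85}]'
python3 - <<'E'
from h import *
st(); f=snap('wrist','w1')
E
```

```text
clock: 2.15
position: [0.6023, -0.2136, 0.1991]
tool_rot: [-3.141, 0.001, 1.169]
force: [-0.7, 0.8, -0.3]
grip_width: 0.0847
clock 2.15
qpos [ 0.0753  0.5933  0.2638  1.6023 -0.1765  0.9707  1.5654]
position [ 0.6023 -0.2136  0.1991]
tool_rot [-3.1405e+00  1.0000e-03  1.1693e+00]
force [-0.7122  0.8097 -0.3419]
moment [0.0548 0.0394 0.0254]
grip_width 0.0847
```

View pics/w1.png

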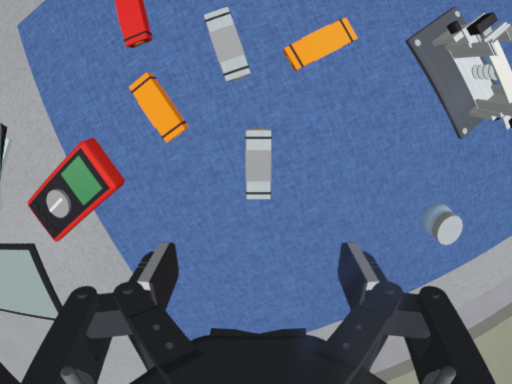

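Run:
```python
from h import *
crop('w1',190,0,290,100,6,'w1q'); crop('w1',215,115,305,215,6,'w1p'); crop('w1',400,0,512,145,5,'w1m')
```

```text
(no output)
```

View pics/w1p.png

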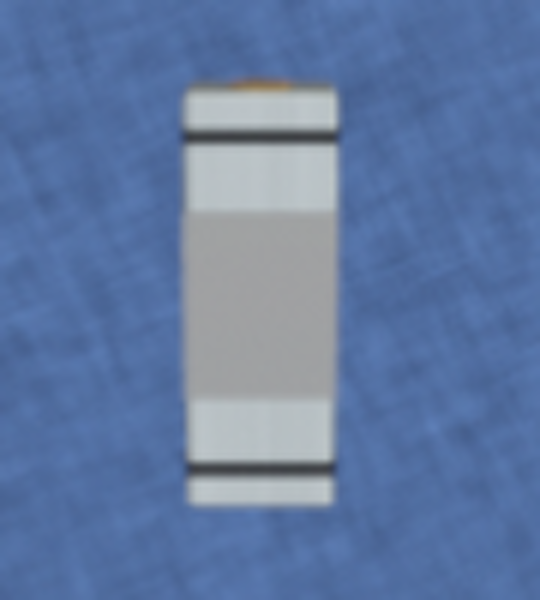

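View pics/w1q.png

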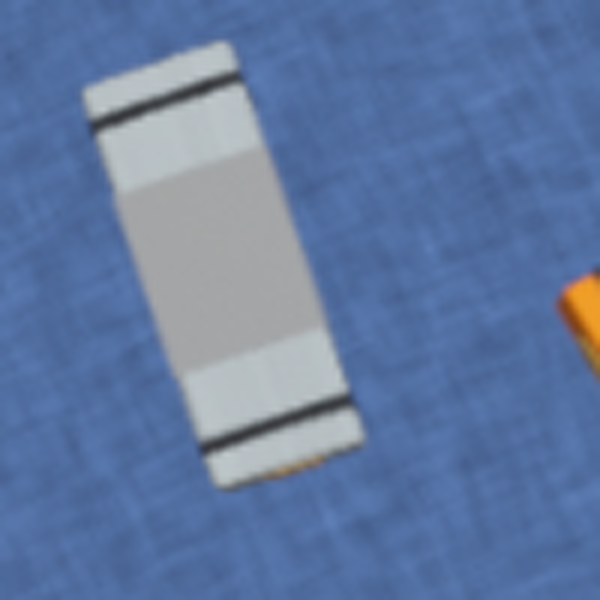

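View pics/w1m.png

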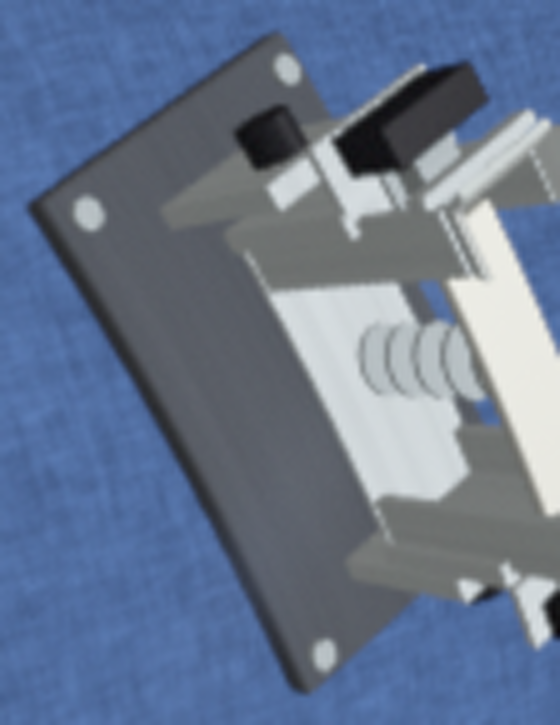

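Run:
```python
from h import *
f=load('w1')
def T(pts,sc,o,z): return np.array([atz(f,(u+.5)/sc-.5+o[0],(v+.5)/sc-.5+o[1],z,True)[:2] for u,v in pts])
for n,p,o in [('P',[(184,88),(338,88),(334,506),(187,506)],(215,115)),('Q',[(83,90),(231,40),(366,440),(222,490)],(190,0))]:
    p=T(p,6,o,.02);a=(p[0]+p[1]-p[2]-p[3]);print(n,p.mean(0).round(4),np.degrees(np.arctan2(-a[1],-a[0])).round(1),np.linalg.norm(a)/2,np.linalg.norm(p[0]-p[1]),np.linalg.norm(p[3]-p[2]))
```

```text
P [ 0.601  -0.2138] -23.1 0.08059706989787026 0.027837706848362734 0.02836123283832406
Q [ 0.4639 -0.1913] -5.1 0.07937106416763241 0.027793953740260217 0.02698955150620864
```

```bash
python3 -c "
from h import *
go([.601,-.2138,.004],66.9)"; python3 -m pendant '[{"dx":-1,"dy":-1,"dz":40,"ax":0,"ay":0,"az":0,"claw":70},{"dx":-1,"dy":-1,"dz":80,"ax":0,"ay":0,"az":0,"claw":60},{"dx":-1,"dy":-1,"dz":120,"ax":0,"ay":0,"az":0,"claw":60},{"dx":-1,"dy":-1,"dz":155,"ax":0,"ay":0,"az":0,"claw":60},{"dx":-1,"dy":-1,"dz":155,"ax":0,"ay":0,"az":0,"claw":60},{"dx":-1,"dy":-1,"dz":155,"ax":0,"ay":0,"az":0,"claw":60}]' 50; python3 -c "
from h import *
snap('wrist','w2');go([.601,-.2138,.004],66.9)"
```

```text
d [-2.400e+00 -1.000e-01  1.955e+02] a [-0.07  0.01  0.2 ] t 2.2
clock: 2.7
position: [0.6006, -0.2107, 0.0449]
tool_rot: [-3.139, 0.0, 1.173]
force: [0.1, -0.2, 1.5]
grip_width: 0.0602
d [-2.6  0.1 42.8] a [ 0.04 -0.01  0.31] t 2.75
```

View pics/w2.png

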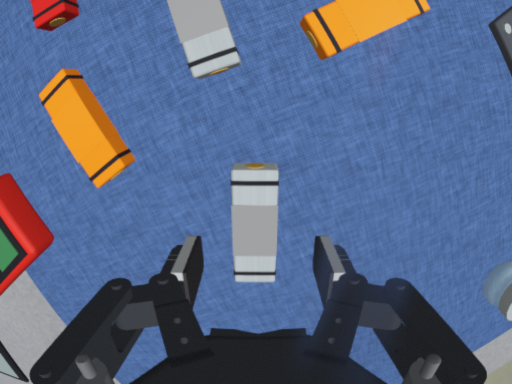

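```bash
python3 -m pendant '[{"dx":-2.5,"dy":0,"dz":20,"ax":0,"ay":0,"az":0.3,"claw":60},{"dx":-2.5,"dy":0,"dz":41,"ax":0,"ay":0,"az":0.3,"claw":60},{"dx":-2.5,"dy":0,"dz":41,"ax":0,"ay":0,"az":0.3,"claw":60},{"dx":-2.5,"dy":0,"dz":41,"ax":0,"ay":0,"az":0.3,"claw":60}]' 50; python3 -c "
from h import *
snap('wrist','w3');go([.601,-.2138,.004],66.9)"
```

```text
clock: 3.08
position: [0.6012, -0.2142, 0.0062]
tool_rot: [3.14, -0.0, 1.167]
force: [0.1, 0.3, -0.4]
grip_width: 0.06
d [ 0.4 -0.8  2.7] a [ 0.14 -0.02 -0.02] t 3.13
```

View pics/w3.png

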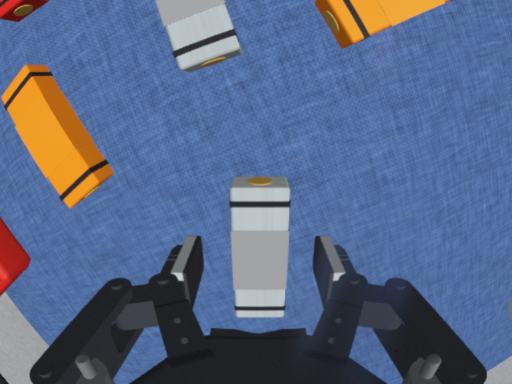

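```bash
python3 - <<'E'
from h import *
f=load('w3');o=observe();r=R.from_euler('xyz',o['tool_rot'])
for z in(0,.01,.02): 
  p=o['position'].copy(); p[2]=z; print(z,[np.round(proj(f,p+r.apply([0,dy,0]),True),1) for dy in(-.04,0,.04)])
E
python3 -m pendant '[{"dx":0,"dy":-0.5,"dz":2,"ax":0,"ay":0,"az":0,"claw":60},{"dx":0,"dy":-0.5,"dz":2,"ax":0,"ay":0,"az":0,"claw":24},{"dx":0,"dy":-0.5,"dz":2,"ax":0,"ay":0,"az":0,"claw":20},{"dx":0,"dy":-0.5,"dz":2,"ax":0,"ay":0,"az":0,"claw":20},{"dx":0,"dy":-0.5,"dz":2,"ax":0,"ay":0,"az":0,"claw":20},{"dx":0,"dy":-0.5,"dz":2,"ax":0,"ay":0,"az":0,"claw":20},{"dx":0,"dy":-0.5,"dz":2,"ax":0,"ay":0,"az":0,"claw":20}]' 50
```

```text
0 [array([259. , 175.4]), array([258.9, 243. ]), array([258.8, 296.9])]
0.01 [array([259.1, 181.2]), array([258.9, 252. ]), array([258.8, 307.2])]
0.02 [array([259.1, 187.8]), array([259., 262.]), array([258.9, 318.3])]
clock: 3.72
position: [0.6003, -0.2141, 0.0031]
tool_rot: [3.141, -0.0, 1.167]
force: [-2.1, 2.2, 11.2]
grip_width: 0.0269
```

```bash
python3 -m pendant '[{"dx":0,"dy":0,"dz":-20,"ax":0,"ay":0,"az":0,"claw":20},{"dx":0,"dy":0,"dz":-60,"ax":0,"ay":0,"az":0,"claw":20},{"dx":0,"dy":0,"dz":-100,"ax":0,"ay":0,"az":0,"claw":20},{"dx":0,"dy":0,"dz":-140,"ax":0,"ay":0,"az":0,"claw":20},{"dx":0,"dy":0,"dz":-177,"ax":0,"ay":0,"az":0,"claw":20},{"dx":0,"dy":0,"dz":-177,"ax":0,"ay":0,"az":0,"claw":20},{"dx":0,"dy":0,"dz":-177,"ax":0,"ay":0,"az":0,"claw":20}]' 50; python3 -c "
from h import *
snap('wrist','w4');go([.588-.05,.078-.02,.22],106)"
```

```text
clock: 4.3
position: [0.6008, -0.2144, 0.1816]
tool_rot: [3.138, -0.001, 1.167]
force: [-0.4, 0.0, -1.6]
grip_width: 0.0269
d [ 225.7 -163.8  -40.3] a [  0.06  -0.   -39.13] t 4.35
```

View pics/w4.png

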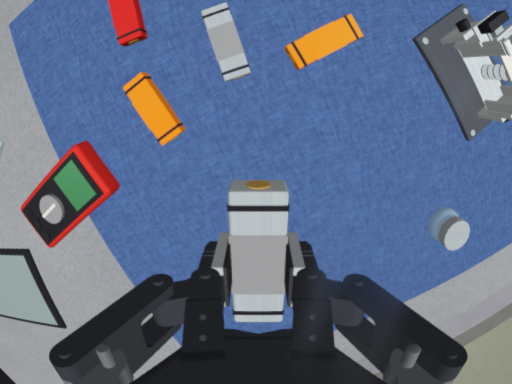

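```bash
python3 -c "
from h import *
go([.655,.097,.20],106)"
```

```text
d [307.6 -71.5 -20.2] a [  0.06  -0.   -39.13] t 4.35
```

```bash
python3 -m pendant '[{"dx":307,"dy":-71,"dz":-20,"ax":0,"ay":0,"az":-39,"claw":20},{"dx":307,"dy":-71,"dz":-20,"ax":0,"ay":0,"az":-39,"claw":20},{"dx":307,"dy":-71,"dz":-20,"ax":0,"ay":0,"az":-39,"claw":20},{"dx":307,"dy":-71,"dz":-20,"ax":0,"ay":0,"az":-39,"claw":20},{"dx":307,"dy":-71,"dz":-20,"ax":0,"ay":0,"az":-39,"claw":20},{"dx":307,"dy":-71,"dz":-20,"ax":0,"ay":0,"az":-39,"claw":20},{"dx":307,"dy":-71,"dz":-20,"ax":0,"ay":0,"az":-39,"claw":20},{"dx":307,"dy":-71,"dz":-20,"ax":0,"ay":0,"az":-39,"claw":20},{"dx":307,"dy":-71,"dz":-20,"ax":0,"ay":0,"az":-39,"claw":20},{"dx":307,"dy":-71,"dz":-20,"ax":0,"ay":0,"az":-39,"claw":20}]' 50; python3 -m pendant '[{"dx":0,"dy":0,"dz":0,"ax":0,"ay":0,"az":0,"claw":20},{"dx":0,"dy":0,"dz":0,"ax":0,"ay":0,"az":0,"claw":20}]' 50;  python3 - <<'E'
from h import *
snap('wrist','w5');st(); go([.655,.097,.20],106)
im=cv2.imread('pics/w5.png'); cv2.imwrite('pics/w5b.png',cv2.resize(im,(800,600),interpolation=cv2.INTER_CUBIC))
E
```

```text
clock: 5.18
position: [0.6545, 0.0979, 0.1974]
tool_rot: [-3.139, -0.001, 1.85]
force: [0.5, -0.6, -1.1]
grip_width: 0.0268
clock: 5.35
position: [0.6549, 0.0946, 0.1984]
tool_rot: [-3.14, 0.001, 1.846]
force: [-0.2, 0.2, -0.8]
grip_width: 0.0264
clock 5.4
qpos [-0.2811  0.6158  0.0752  1.5293 -0.0511  0.9995  1.654 ]
position [0.655  0.0946 0.1987]
tool_rot [-3.1406e+00  4.0000e-04  1.8459e+00]
force [ 0.288   0.1699 -0.8847]
moment [-0.0032  0.0048 -0.0322]
grip_width 0.0265
d [ 2.3  0.6 -1.3] a [-0.06  0.02 -0.24] t 5.4
```

View pics/w5b.png

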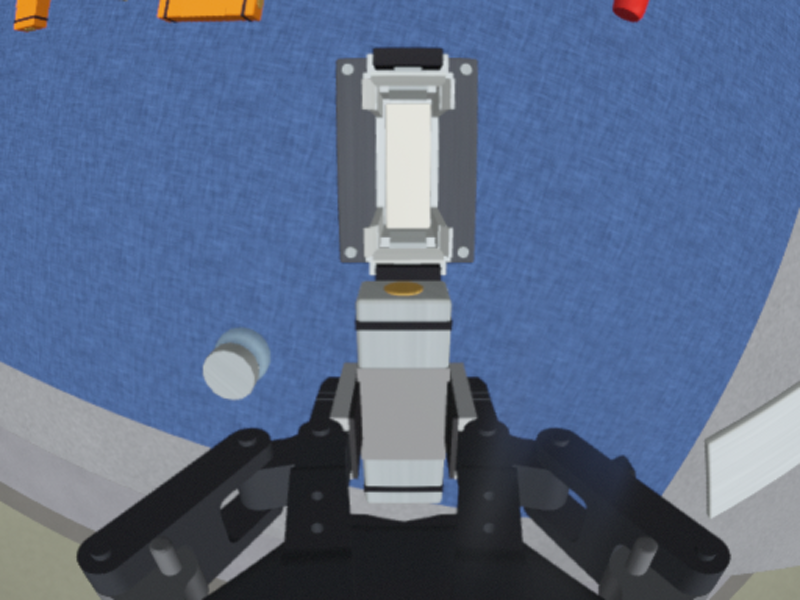

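Run:
```python
from h import *
crop('w5',205,20,315,190,4,'w5m'); 
im=cv2.imread('pics/w5.png')[20:100,205:315]; cv2.imwrite('pics/w5t.png',cv2.resize(im,None,fx=7,fy=7,interpolation=cv2.INTER_CUBIC))
im=cv2.imread('pics/w5.png')[100:185,205:315]; cv2.imwrite('pics/w5u.png',cv2.resize(im,None,fx=7,fy=7,interpolation=cv2.INTER_CUBIC))
```

```text
(no output)
```

View pics/w5t.png

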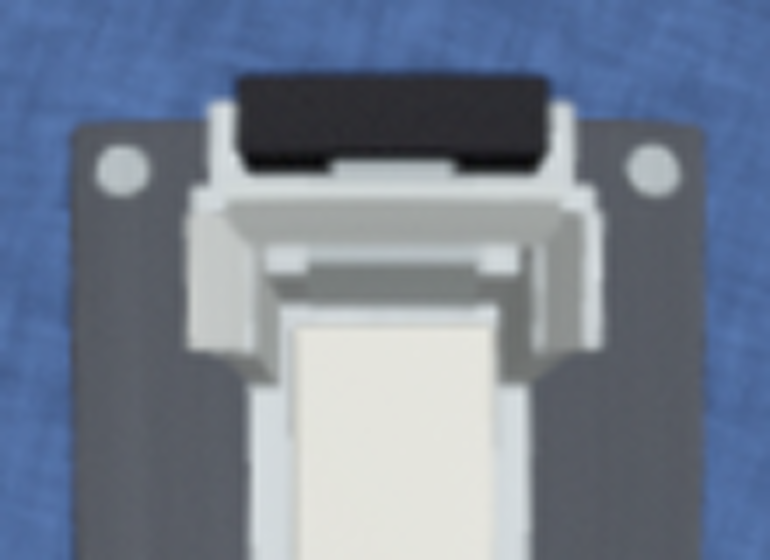

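View pics/w5u.png

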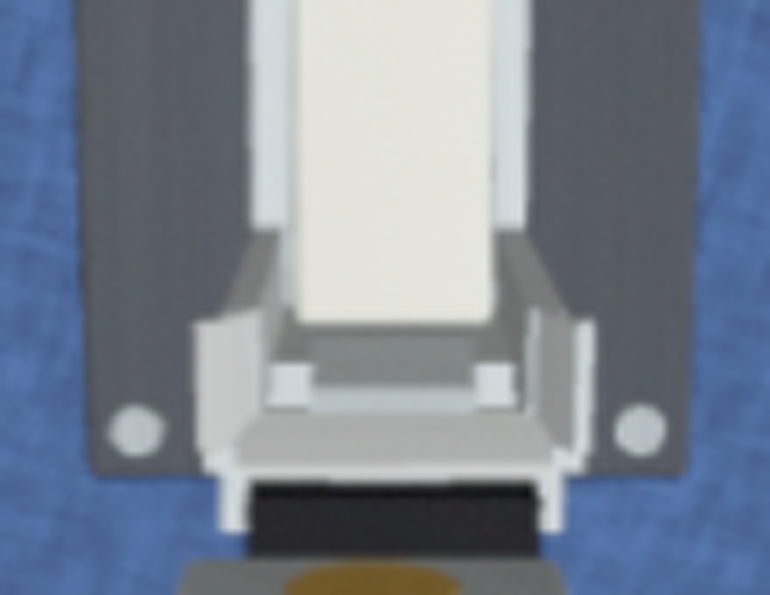

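Run:
```python
from h import *
f=load('w5');o=observe();r=R.from_euler('xyz',o['tool_rot'])
def W(u,v,off,z): return atz(f,(u+.5)/7-.5+205,(v+.5)/7-.5+off,z,True)
def tl(p): return (r.inv().apply(np.array(p)-o['position'])*1000)[:2].round(1)
sc=[W(122,170,20,.01),W(654,170,20,.01),W(640,431,100,.01),W(136,431,100,.01)]
c=np.mean(sc,0); a=sc[0]+sc[1]-sc[2]-sc[3]; print('screws',c.round(4),'yaw',np.degrees(np.arctan2(-a[1],-a[0])),np.linalg.norm(a)/2, np.linalg.norm(sc[0]-sc[1]),'tool',tl(c))
co=[W(70,122,20,.01),W(706,122,20,.01),W(690,475,100,.01),W(88,475,100,.01)]
c=np.mean(co,0); a=co[0]+co[1]-co[2]-co[3]; print('foot',c.round(4),'yaw',np.degrees(np.arctan2(-a[1],-a[0])),np.linalg.norm(a)/2, np.linalg.norm(co[0]-co[1]),'tool',tl(c))
for z in np.arange(.095,.120,.004):
    p=[W(395.5,190,20,z),W(395,468,100,z)]; l=np.linalg.norm(p[0]-p[1])*1000
    w=np.linalg.norm(W(188,210,20,z)-W(603,210,20,z))*1000
    print(z.round(3),'mid',tl(np.mean(p,0)),'len',l.round(1),'w',w.round(1), 'follower z-20.. w',[ (np.linalg.norm(W(293,330,20,z-dz)-W(497,330,20,z-dz))*1000).round(1) for dz in (.031,.023)],'L',(np.linalg.norm(W(395,322,20,z-.023)-W(395,322,100,z-.023))*1000).round(1))
print('cam',ray(f,258,187,True)[0].round(4))
# held cell top face front edge & sides
```

```text
screws [0.5863 0.0776 0.01  ] yaw 15.813752800913365 0.13317482677505144 0.08283431061165188 tool [  2.4 -70.6]
foot [0.5859 0.0776 0.01  ] yaw 15.877862423421117 0.1488917047855893 0.09926541303361469 tool [  2.5 -71. ]
0.095 mid [  2.7 -69.9] len 100.7 w 47.9 follower z-20.. w [np.float64(26.5), np.float64(25.8)] L 73.0
0.099 mid [  2.7 -70.1] len 99.0 w 47.2 follower z-20.. w [np.float64(26.1), np.float64(25.4)] L 71.9
0.103 mid [  2.6 -70.4] len 97.4 w 46.4 follower z-20.. w [np.float64(25.8), np.float64(25.0)] L 70.8
0.107 mid [  2.6 -70.6] len 95.8 w 45.6 follower z-20.. w [np.float64(25.4), np.float64(24.6)] L 69.7
0.111 mid [  2.5 -70.8] len 94.1 w 44.8 follower z-20.. w [np.float64(25.0), np.float64(24.2)] L 68.6
0.115 mid [  2.5 -71. ] len 92.5 w 44.0 follower z-20.. w [np.float64(24.6), np.float64(23.8)] L 67.6
0.119 mid [  2.5 -71.2] len 90.8 w 43.3 follower z-20.. w [np.float64(24.2), np.float64(23.5)] L 66.5
cam [0.5749 0.0723 0.341 ]
```

Run:
```python
from h import *
crop('w5',215,175,305,325,5,'w5c')
```

```text
(no output)
```

View pics/w5c.png

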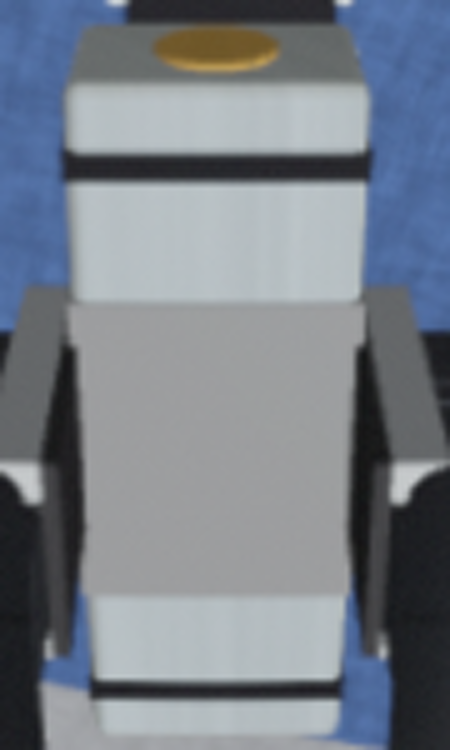

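Run:
```python
from h import *
f=load('w5');o=observe();r=R.from_euler('xyz',o['tool_rot'])
def W(u,v,z): return atz(f,(u+.5)/5-.5+215,(v+.5)/5-.5+175,z,True)
def tl(p): return (r.inv().apply(np.array(p)-o['position'])*1000)[:2].round(1)
for h in (.014,.0165,.019):
    q=[tl(W(*p,o['position'][2]+h)) for p in [(66,83),(370,83),(103,735),(340,735)]]
    print(h,[x.tolist() for x in q],np.mean(q,0))
for h in (-.006,-.0035,-.001): print(h,[tl(W(*p,o['position'][2]+h)).tolist() for p in [(85,26),(352,26)]])
```

```text
0.014 [[-13.6, -38.4], [14.3, -38.4], [-13.1, 42.6], [14.6, 42.6]] [0.55 2.1 ]
0.0165 [[-13.4, -39.3], [14.0, -39.3], [-12.8, 40.1], [14.4, 40.1]] [0.55 0.4 ]
0.019 [[-13.1, -40.1], [13.7, -40.1], [-12.6, 37.7], [14.1, 37.7]] [ 0.525 -1.2  ]
-0.006 [[-13.6, -37.7], [14.3, -37.7]]
-0.0035 [[-13.4, -38.5], [14.1, -38.5]]
-0.001 [[-13.1, -39.2], [13.9, -39.2]]
```

```bash
python3 -m pendant '[{"dx":2.1,"dy":-40,"dz":0,"ax":0,"ay":0,"az":-0.1,"claw":20},{"dx":2.1,"dy":-71,"dz":10,"ax":0,"ay":0,"az":-0.1,"claw":20},{"dx":2.1,"dy":-71,"dz":40,"ax":0,"ay":0,"az":-0.1,"claw":20},{"dx":2.1,"dy":-71,"dz":66,"ax":0,"ay":0,"az":-0.1,"claw":20},{"dx":2.1,"dy":-71,"dz":66,"ax":0,"ay":0,"az":-0.1,"claw":20},{"dx":2.1,"dy":-71,"dz":66,"ax":0,"ay":0,"az":-0.1,"claw":20},{"dx":2.1,"dy":-71,"dz":66,"ax":0,"ay":0,"az":-0.1,"claw":20}]' 50;  python3 - <<'E'
from h import *
snap('wrist','w6');snap('scene','s6'); crop('s6',240,130,360,300,4,'s6c'); go([.5861,.0776,.12],105.85)
crop('w6',200,150,320,350,4,'w6c')
E
```

```text
clock: 5.98
position: [0.5872, 0.0783, 0.1344]
tool_rot: [3.141, 0.0, 1.849]
force: [0.3, -0.2, -0.7]
grip_width: 0.0266
d [-0.7 -1.5 14.6] a [0.12 0.01 0.09] t 6.08
```

View pics/w6c.png

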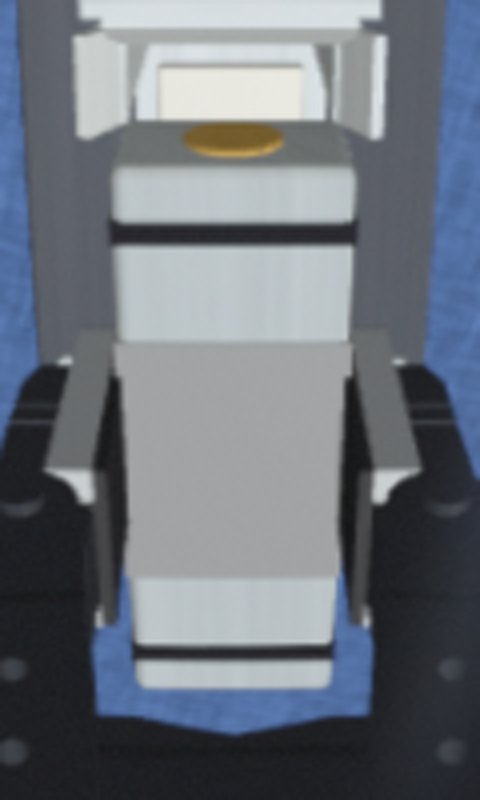

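View pics/s6c.png

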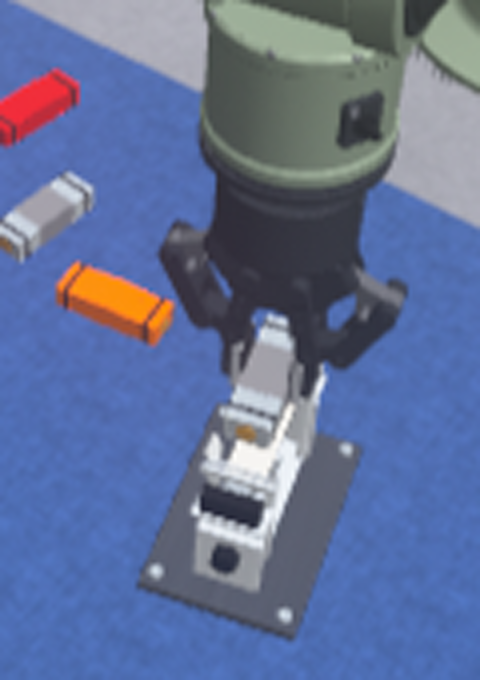

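```bash
python3 -m pendant '[{"dx":-0.6,"dy":-1.8,"dz":0,"ax":0,"ay":0,"az":0,"claw":20},{"dx":-0.6,"dy":-1.8,"dz":5,"ax":0,"ay":0,"az":0,"claw":20},{"dx":-0.6,"dy":-1.8,"dz":9,"ax":0,"ay":0,"az":0,"claw":20},{"dx":-0.6,"dy":-1.8,"dz":12,"ax":0,"ay":0,"az":0,"claw":20},{"dx":-0.6,"dy":-1.8,"dz":15,"ax":0,"ay":0,"az":0,"claw":20},{"dx":-0.6,"dy":-1.8,"dz":15,"ax":0,"ay":0,"az":0,"claw":20}]' 50;  python3 - <<'E'
from h import *
go([.5861,.0776,.12],105.85)
E
```

```text
clock: 6.58
position: [0.5845, 0.0776, 0.1174]
tool_rot: [-3.141, -0.0, 1.849]
force: [0.1, -0.3, -1.5]
grip_width: 0.0269
d [-0.5  1.6 -2.6] a [-0.06 -0.    0.12] t 6.58
```

```bash
python3 -m pendant '[{"dx":0,"dy":0.5,"dz":2,"ax":0,"ay":0,"az":0,"claw":20},{"dx":0,"dy":0.5,"dz":4,"ax":0,"ay":0,"az":0,"claw":20},{"dx":0,"dy":0.5,"dz":6,"ax":0,"ay":0,"az":0,"claw":20},{"dx":0,"dy":0.5,"dz":6,"ax":0,"ay":0,"az":0,"claw":20}]' 50;  python3 - <<'E'
from h import *
st();go([.5861,.0776,.12],105.85); snap('wrist','w7'); crop('w7',200,150,320,350,4,'w7c')
E
```

```text
clock: 6.92
position: [0.5851, 0.0778, 0.1118]
tool_rot: [-3.141, -0.0, 1.849]
force: [-0.1, -0.6, -0.6]
grip_width: 0.0272
clock 6.9167
qpos [-0.2731  0.6181  0.0582  1.7954 -0.0506  0.73    1.6615]
position [0.5851 0.0778 0.1118]
tool_rot [-3.1411 -0.      1.8494]
force [-0.1118 -0.6052 -0.6222]
moment [-0.0671  0.0062  0.0183]
grip_width 0.0272
d [-0.4  0.9 -8.2] a [-0.03  0.    0.11] t 6.92
```

View pics/w7c.png

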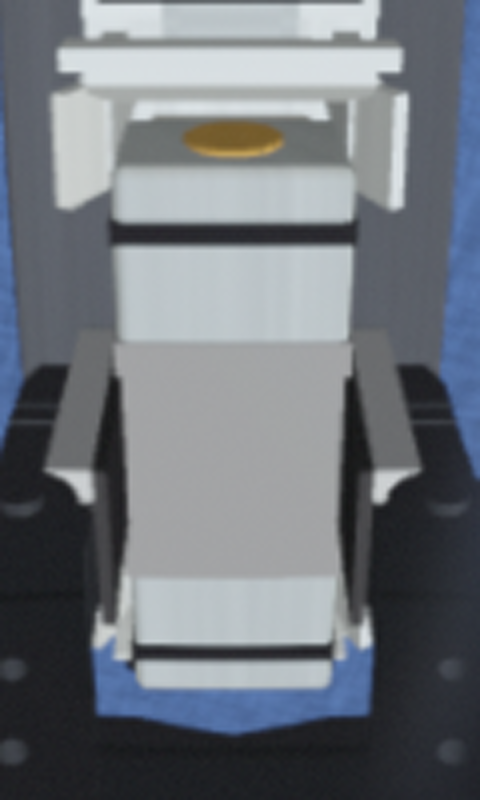

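```bash
python3 -m pendant '[{"dx":-0.4,"dy":0.5,"dz":2,"ax":0,"ay":0,"az":0,"claw":20},{"dx":-0.4,"dy":0.5,"dz":4,"ax":0,"ay":0,"az":0,"claw":20},{"dx":-0.4,"dy":0.5,"dz":6,"ax":0,"ay":0,"az":0,"claw":20},{"dx":-0.4,"dy":0.5,"dz":6,"ax":0,"ay":0,"az":0,"claw":20}]' 50;  python3 - <<'E'
from h import *
st();go([.5861,.0776,.12],105.85); snap('wrist','w8'); crop('w8',200,150,320,350,4,'w8c');snap('scene','s8'); crop('s8',240,150,360,300,4,'s8c')
E
```

```text
clock: 7.3
position: [0.5857, 0.0775, 0.1057]
tool_rot: [-3.141, -0.0, 1.849]
force: [-0.3, 0.7, -0.9]
grip_width: 0.027
clock 7.3
qpos [-0.2717  0.6276  0.0572  1.7972 -0.051   0.7189  1.6625]
position [0.5857 0.0775 0.1057]
tool_rot [-3.141  -0.      1.8494]
force [-0.3157  0.7361 -0.9031]
moment [-0.0074  0.0028  0.0035]
grip_width 0.027
d [ -0.    0.5 -14.3] a [-0.03 -0.    0.12] t 7.3
```

View pics/w8c.png

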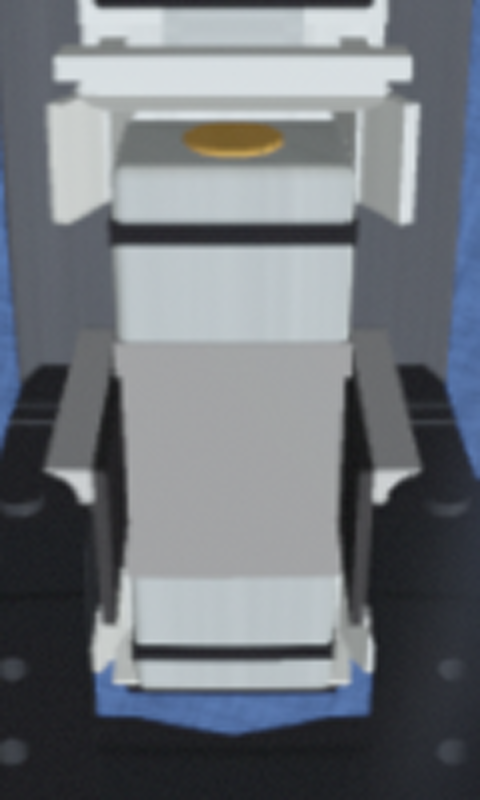

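View pics/s8c.png

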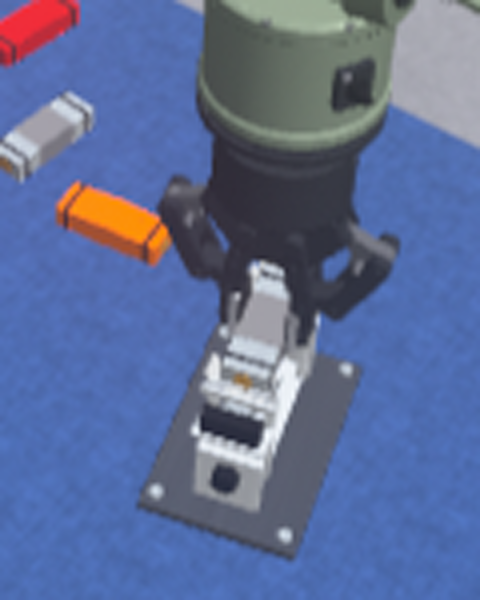

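Run:
```python
from h import *
f5=load('w5');f8=load('w8')
def W(f,u,v,sc,o,z): return atz(f,(u+.5)/sc-.5+o[0],(v+.5)/sc-.5+o[1],z,True)
o=observe();r=R.from_euler('xyz',o['tool_rot'])
tl=lambda p:(r.inv().apply(np.array(p)-o['position'])*1000).round(1)
for z in np.arange(.091,.122,.004):
    w5=np.linalg.norm(W(f5,188,210,7,(205,20),z)-W(f5,603,210,7,(205,20),z))*1000
    # near-camera end of guides top, inner-lower corner edges 
    w8=np.linalg.norm(W(f8,48,105,4,(200,150),z)-W(f8,418,105,4,(200,150),z))*1000
    print(z.round(3),w5.round(1),w8.round(1),'guide near edge', W(f5,190,210,7,(205,20),z)[:2].round(4),W(f8,48,105,4,(200,150),z)[:2].round(4), 'wall5',tl(W(f5,395,190,7,(205,20),z)),'wall8',tl(W(f8,233,97,4,(200,150),z)))
```

```text
0.091 48.7 51.4 guide near edge [0.5465 0.0417] [0.557  0.0428] wall5 [  0.4 -49.8  15.1] wall8 [  0.2 -38.4  15.1]
0.095 47.9 50.1 guide near edge [0.547  0.0422] [0.5557 0.0431] wall5 [  0.4 -49.2  11.1] wall8 [  0.2 -39.6  11.1]
0.099 47.2 48.8 guide near edge [0.5474 0.0427] [0.5544 0.0434] wall5 [  0.3 -48.6   7.1] wall8 [  0.2 -40.7   7.1]
0.103 46.4 47.4 guide near edge [0.5479 0.0432] [0.5531 0.0437] wall5 [  0.3 -47.9   3.1] wall8 [  0.2 -41.8   3.1]
0.107 45.6 46.1 guide near edge [0.5483 0.0437] [0.5518 0.044 ] wall5 [  0.2 -47.3  -0.9] wall8 [  0.2 -43.   -0.9]
0.111 44.8 44.8 guide near edge [0.5488 0.0441] [0.5505 0.0443] wall5 [  0.2 -46.7  -4.9] wall8 [  0.2 -44.1  -4.9]
0.115 44.0 43.5 guide near edge [0.5492 0.0446] [0.5492 0.0446] wall5 [  0.2 -46.1  -8.9] wall8 [  0.2 -45.3  -8.9]
0.119 43.3 42.2 guide near edge [0.5497 0.0451] [0.5479 0.0449] wall5 [  0.1 -45.5 -12.9] wall8 [  0.2 -46.4 -12.9]
```

```bash
python3 -m pendant '[{"dx":0,"dy":0.2,"dz":2,"ax":0,"ay":0,"az":0,"claw":20},{"dx":0,"dy":0.2,"dz":4,"ax":0,"ay":0,"az":0,"claw":20},{"dx":0,"dy":0.2,"dz":6,"ax":0,"ay":0,"az":0,"claw":20},{"dx":0,"dy":0.2,"dz":6,"ax":0,"ay":0,"az":0,"claw":20}]' 50;  python3 - <<'E'
from h import *
st();go([.5861,.0776,.12],105.85)
E
```

```text
clock: 7.73
position: [0.5858, 0.0776, 0.0997]
tool_rot: [-3.141, -0.0, 1.849]
force: [-0.9, 0.7, -0.8]
grip_width: 0.027
clock 7.7333
qpos [-0.2711  0.6366  0.0562  1.7997 -0.0514  0.7073  1.6628]
position [0.5858 0.0776 0.0997]
tool_rot [-3.141  -0.      1.8495]
force [-0.8962  0.7405 -0.7945]
moment [0.0095 0.0456 0.0335]
grip_width 0.027
d [ -0.1   0.3 -20.3] a [-0.04 -0.    0.12] t 7.73
```

```bash
python3 -m pendant '[{"dx":0,"dy":0.1,"dz":2,"ax":0,"ay":0,"az":0,"claw":20},{"dx":0,"dy":0.1,"dz":3,"ax":0,"ay":0,"az":0,"claw":20},{"dx":0,"dy":0.1,"dz":3,"ax":0,"ay":0,"az":0,"claw":20}]' 50; python3 -m pendant '[{"dx":0,"dy":0,"dz":2,"ax":0,"ay":0,"az":0,"claw":20},{"dx":0,"dy":0,"dz":3,"ax":0,"ay":0,"az":0,"claw":20},{"dx":0,"dy":0,"dz":3,"ax":0,"ay":0,"az":0,"claw":20}]' 50;  python3 - <<'E'
from h import *
st();go([.5861,.0776,.12],105.85)
E
```

```text
clock: 7.98
position: [0.5858, 0.0775, 0.0969]
tool_rot: [-3.141, 0.0, 1.849]
force: [-3.1, -1.3, 0.3]
grip_width: 0.0269
clock: 8.23
position: [0.5863, 0.0776, 0.0941]
tool_rot: [3.141, 0.0, 1.849]
force: [-1.3, -0.5, 1.0]
grip_width: 0.027
clock 8.2333
qpos [-0.2703  0.6451  0.0554  1.8018 -0.0518  0.6959  1.6631]
position [0.5863 0.0776 0.0941]
tool_rot [3.1415 0.     1.8493]
force [-1.3317 -0.4879  0.9727]
moment [-0.1196  0.4087  0.034 ]
grip_width 0.027
d [  0.   -0.1 -25.9] a [0.01 0.   0.11] t 8.23
```

```bash
python3 -m pendant '[{"dx":0,"dy":-0.5,"dz":1,"ax":0,"ay":0,"az":0,"claw":20},{"dx":0,"dy":-0.5,"dz":2,"ax":0,"ay":0,"az":0,"claw":20},{"dx":0,"dy":-0.5,"dz":2,"ax":0,"ay":0,"az":0,"claw":20}]' 50; python3 -m pendant '[{"dx":0,"dy":0,"dz":1,"ax":0,"ay":0,"az":0,"claw":20},{"dx":0,"dy":0,"dz":2,"ax":0,"ay":0,"az":0,"claw":20},{"dx":0,"dy":0,"dz":2,"ax":0,"ay":0,"az":0,"claw":20}]' 50;  python3 - <<'E'
from h import *
st();go([.5861,.0776,.12],105.85)
E
```

```text
clock: 8.48
position: [0.5862, 0.0776, 0.0925]
tool_rot: [3.14, 0.0, 1.849]
force: [-0.9, -0.7, 6.3]
grip_width: 0.0269
clock: 8.73
position: [0.5863, 0.0776, 0.0906]
tool_rot: [3.14, 0.0, 1.849]
force: [-1.8, -0.0, 7.1]
grip_width: 0.0265
clock 8.7333
qpos [-0.2699  0.6498  0.0547  1.8045 -0.0521  0.6873  1.6633]
position [0.5863 0.0776 0.0906]
tool_rot [3.1402e+00 1.0000e-04 1.8494e+00]
force [-1.7777 -0.0147  7.0962]
moment [-0.0949  0.3011 -0.0083]
grip_width 0.0265
d [  0.   -0.1 -29.4] a [0.08 0.   0.11] t 8.73
```

```bash
for i in 1; do python3 -m pendant '[{"dx":0,"dy":-0.3,"dz":1,"ax":0,"ay":0,"az":0,"claw":20},{"dx":0,"dy":-0.3,"dz":2,"ax":0,"ay":0,"az":0,"claw":20},{"dx":0,"dy":-0.3,"dz":2,"ax":0,"ay":0,"az":0,"claw":20}]' 50;done; python3 -m pendant '[{"dx":0,"dy":0,"dz":1,"ax":0,"ay":0,"az":0,"claw":20},{"dx":0,"dy":0,"dz":2,"ax":0,"ay":0,"az":0,"claw":20},{"dx":0,"dy":0,"dz":2,"ax":0,"ay":0,"az":0,"claw":20}]' 50;  python3 - <<'E'
from h import *
st();go([.5861,.0776,.12],105.85); snap('wrist','w9'); crop('w9',200,150,320,350,4,'w9c')
E
```

```text
clock: 8.98
position: [0.5862, 0.0776, 0.0887]
tool_rot: [3.14, 0.0, 1.849]
force: [-0.2, -0.2, 7.6]
grip_width: 0.0271
clock: 9.23
position: [0.586, 0.0776, 0.0866]
tool_rot: [3.14, 0.0, 1.849]
force: [0.3, -0.8, 3.4]
grip_width: 0.0271
clock 9.2333
qpos [-0.2693  0.6555  0.0539  1.807  -0.0523  0.6789  1.6635]
position [0.586  0.0776 0.0866]
tool_rot [3.1400e+00 1.0000e-04 1.8494e+00]
force [ 0.3348 -0.845   3.3612]
moment [-0.0546 -0.0699  0.035 ]
grip_width 0.0271
d [ -0.    0.1 -33.4] a [0.09 0.01 0.11] t 9.23
```

View pics/w9c.png

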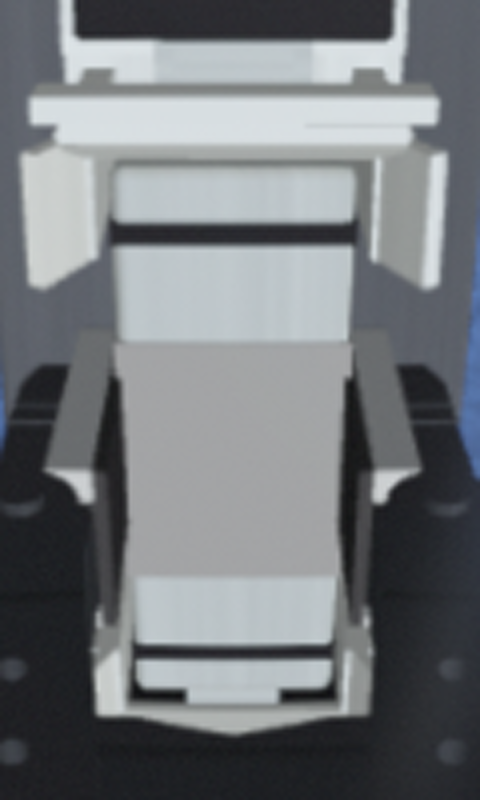

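```bash
python3 -m pendant '[{"dx":0,"dy":0,"dz":2,"ax":0,"ay":0,"az":0,"claw":20},{"dx":0,"dy":0,"dz":4,"ax":0,"ay":0,"az":0,"claw":20},{"dx":0,"dy":0,"dz":6,"ax":0,"ay":0,"az":0,"claw":20},{"dx":0,"dy":0,"dz":6,"ax":0,"ay":0,"az":0,"claw":20}]' 50; python3 -m pendant '[{"dx":0,"dy":0,"dz":2,"ax":0,"ay":0,"az":0,"claw":20},{"dx":0,"dy":0,"dz":4,"ax":0,"ay":0,"az":0,"claw":20},{"dx":0,"dy":0,"dz":6,"ax":0,"ay":0,"az":0,"claw":20},{"dx":0,"dy":0,"dz":6,"ax":0,"ay":0,"az":0,"claw":20}]' 50;  python3 - <<'E'
from h import *
st();go([.5861,.0776,.12],105.85); snap('wrist','w10'); crop('w10',200,150,320,350,4,'w10c')
E
```

```text
clock: 9.62
position: [0.586, 0.0776, 0.0803]
tool_rot: [3.14, 0.0, 1.849]
force: [0.3, -0.9, 3.1]
grip_width: 0.0268
clock: 9.95
position: [0.5859, 0.0775, 0.0742]
tool_rot: [3.141, 0.0, 1.849]
force: [1.1, -0.4, 3.8]
grip_width: 0.0266
clock 9.95
qpos [-0.2679  0.6743  0.0519  1.8119 -0.0531  0.6557  1.6641]
position [0.5859 0.0775 0.0742]
tool_rot [3.1405e+00 1.0000e-04 1.8494e+00]
force [ 1.121  -0.3574  3.7562]
moment [ 0.0338 -0.1167 -0.0036]
grip_width 0.0266
d [  0.    0.3 -45.8] a [0.06 0.01 0.11] t 9.95
```

View pics/w10c.png

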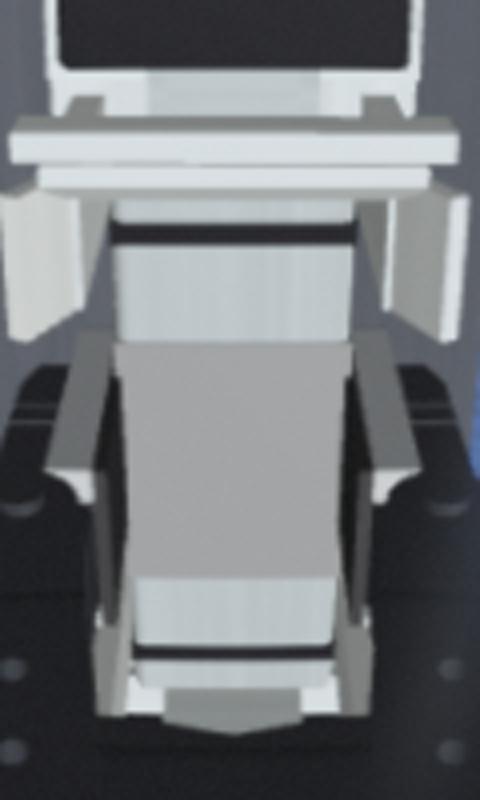

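```bash
python3 -m pendant '[{"dx":0,"dy":0,"dz":2,"ax":0,"ay":0,"az":0,"claw":20},{"dx":0,"dy":0,"dz":4,"ax":0,"ay":0,"az":0,"claw":20},{"dx":0,"dy":0,"dz":6,"ax":0,"ay":0,"az":0,"claw":20},{"dx":0,"dy":0,"dz":6,"ax":0,"ay":0,"az":0,"claw":20}]' 50
python3 - <<'E'
from h import *
st(); snap('wrist','w11'); crop('w11',200,150,320,350,4,'w11c')
E
for i in 1; do python3 -m pendant '[{"dx":0,"dy":0,"dz":1,"ax":0,"ay":0,"az":0,"claw":20},{"dx":0,"dy":0,"dz":1,"ax":0,"ay":0,"az":0,"claw":20}]' 50; python3 -m pendant '[{"dx":0,"dy":0,"dz":1,"ax":0,"ay":0,"az":0,"claw":20},{"dx":0,"dy":0,"dz":1,"ax":0,"ay":0,"az":0,"claw":20}]' 50; done;  python3 - <<'E'
from h import *
snap('wrist','w12'); crop('w12',200,150,320,350,4,'w12c')
E
```

```text
clock: 10.33
position: [0.5859, 0.0776, 0.0683]
tool_rot: [3.141, 0.0, 1.849]
force: [0.8, 1.1, 4.0]
grip_width: 0.0268
clock 10.3333
qpos [-0.2672  0.6835  0.0509  1.8141 -0.0534  0.6443  1.6644]
position [0.5859 0.0776 0.0683]
tool_rot [3.1405e+00 1.0000e-04 1.8495e+00]
force [0.842  1.1493 4.0472]
moment [ 3.800e-03 -1.297e-01 -1.000e-04]
grip_width 0.0268
clock: 10.55
position: [0.5859, 0.0775, 0.0674]
tool_rot: [3.141, 0.0, 1.849]
force: [0.1, -0.4, 6.8]
grip_width: 0.0267
clock: 10.72
position: [0.5858, 0.0775, 0.0664]
tool_rot: [3.141, 0.0, 1.849]
force: [0.2, -0.2, 2.0]
grip_width: 0.0268
```

View pics/w12c.png

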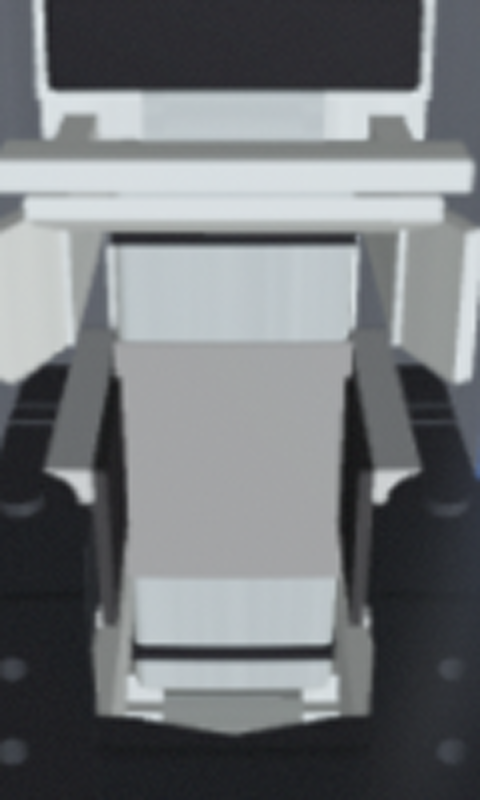

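View pics/w11c.png

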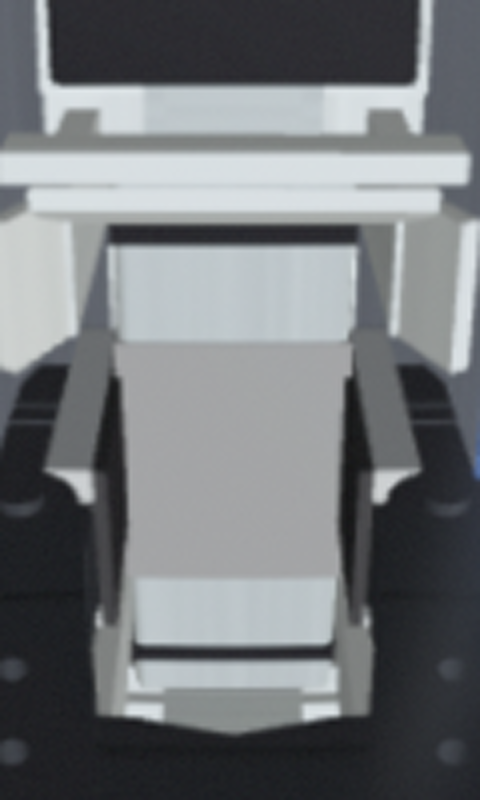

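```bash
python3 -m pendant '[{"dx":0,"dy":0,"dz":1,"ax":0,"ay":0,"az":0,"claw":20},{"dx":0,"dy":0,"dz":1,"ax":0,"ay":0,"az":0,"claw":20}]' 50; python3 -m pendant '[{"dx":0,"dy":0,"dz":1,"ax":0,"ay":0,"az":0,"claw":20},{"dx":0,"dy":0,"dz":1,"ax":0,"ay":0,"az":0,"claw":20}]' 50; python3 -m pendant '[{"dx":0,"dy":0,"dz":1,"ax":0,"ay":0,"az":0,"claw":20},{"dx":0,"dy":0,"dz":1,"ax":0,"ay":0,"az":0,"claw":20}]' 50;  python3 - <<'E'
from h import *
snap('wrist','w13'); crop('w13',200,150,320,350,4,'w13c')
E
```

```text
clock: 10.93
position: [0.5856, 0.0775, 0.0651]
tool_rot: [3.141, 0.0, 1.849]
force: [0.4, -0.4, 5.1]
grip_width: 0.0268
clock: 11.1
position: [0.5856, 0.0775, 0.0641]
tool_rot: [3.141, 0.0, 1.849]
force: [1.2, -0.3, 5.3]
grip_width: 0.027
clock: 11.27
position: [0.5856, 0.0775, 0.0632]
tool_rot: [3.141, 0.0, 1.849]
force: [0.1, -0.2, 5.2]
grip_width: 0.027
```

View pics/w13c.png

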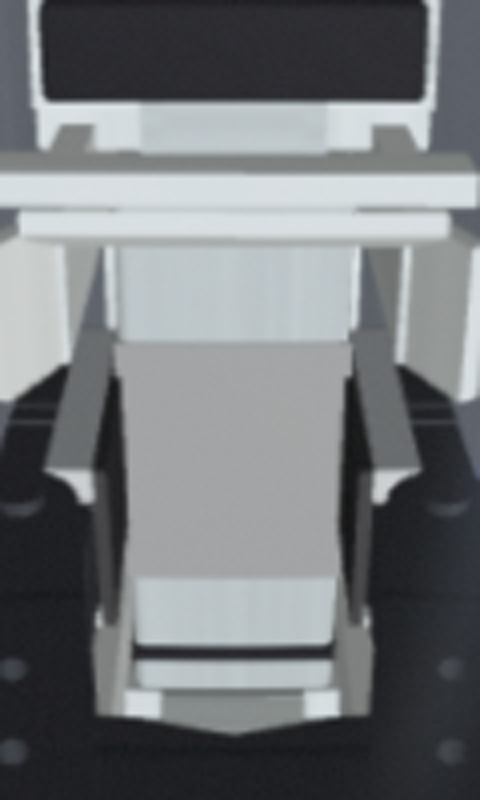

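Run:
```python
from h import *
ims=[cv2.resize(cv2.imread(f'pics/{t}.png')[305:335,218:298],None,fx=9,fy=6,interpolation=cv2.INTER_CUBIC) for t in('w11','w12','w13')]
cv2.imwrite('pics/cmp1.png',np.vstack(ims))
```

```text
(no output)
```

View pics/cmp1.png

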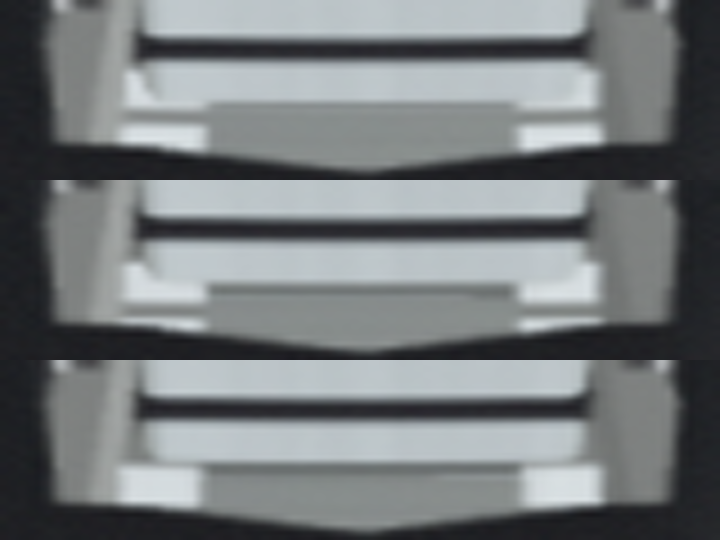

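```bash
python3 -m pendant '[{"dx":0,"dy":0,"dz":1,"ax":0,"ay":0,"az":0,"claw":20},{"dx":0,"dy":0,"dz":1,"ax":0,"ay":0,"az":0,"claw":20}]' 50; python3 -c "
from h import *
snap('wrist','w14')"; python3 -m pendant '[{"dx":0,"dy":0,"dz":1,"ax":0,"ay":0,"az":0,"claw":20},{"dx":0,"dy":0,"dz":1,"ax":0,"ay":0,"az":0,"claw":20}]' 50;  python3 - <<'E'
from h import *
snap('wrist','w15')
ims=[cv2.resize(cv2.imread(f'pics/{t}.png')[305:335,218:298],None,fx=9,fy=6,interpolation=cv2.INTER_CUBIC) for t in('w13','w14','w15')]
cv2.imwrite('pics/cmp2.png',np.vstack(ims))
E
```

```text
clock: 11.48
position: [0.5856, 0.0775, 0.0622]
tool_rot: [3.141, 0.0, 1.849]
force: [1.0, 0.5, 5.3]
grip_width: 0.0266
clock: 11.7
position: [0.5856, 0.0775, 0.0612]
tool_rot: [3.141, 0.0, 1.849]
force: [1.4, -0.4, 5.7]
grip_width: 0.027
```

View pics/cmp2.png

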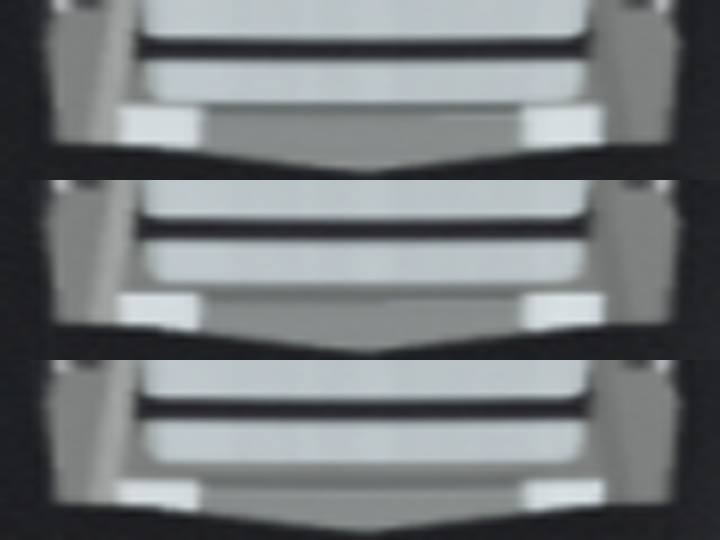

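```bash
python3 -m pendant '[{"dx":0,"dy":0,"dz":1,"ax":0,"ay":0,"az":0,"claw":20},{"dx":0,"dy":0,"dz":1,"ax":0,"ay":0,"az":0,"claw":20}]' 50; python3 -c "
from h import *
snap('wrist','w16')"; python3 -m pendant '[{"dx":0,"dy":0,"dz":1,"ax":0,"ay":0,"az":0,"claw":20},{"dx":0,"dy":0,"dz":1,"ax":0,"ay":0,"az":0,"claw":20}]' 50;  python3 - <<'E'
from h import *
snap('wrist','w17');snap('scene','s17'); crop('s17',255,180,345,290,7,'s17c')
ims=[cv2.resize(cv2.imread(f'pics/{t}.png')[305:335,218:298],None,fx=9,fy=6,interpolation=cv2.INTER_CUBIC) for t in('w15','w16','w17')]
cv2.imwrite('pics/cmp3.png',np.vstack(ims))
crop('w17',200,150,320,350,4,'w17c')
E
```

```text
clock: 11.92
position: [0.5856, 0.0775, 0.0602]
tool_rot: [3.141, 0.0, 1.85]
force: [1.0, 0.7, 6.2]
grip_width: 0.0269
clock: 12.13
position: [0.5856, 0.0775, 0.0592]
tool_rot: [3.141, 0.0, 1.849]
force: [1.0, 0.2, 5.7]
grip_width: 0.0269
```

View pics/cmp3.png

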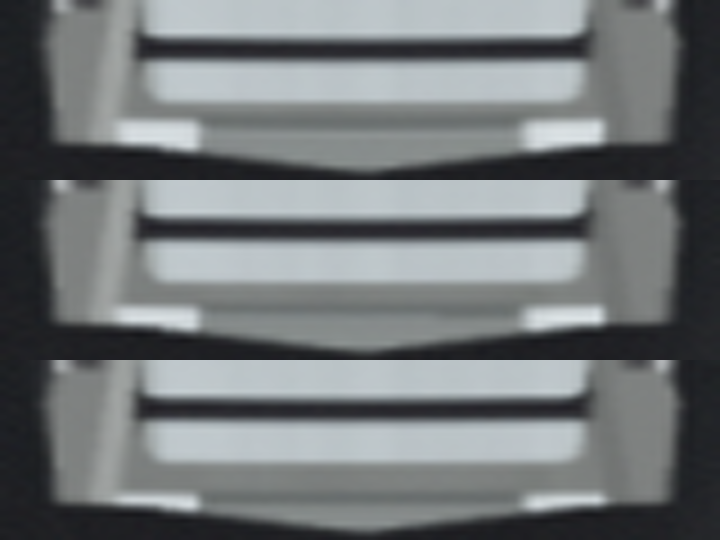

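View pics/s17c.png

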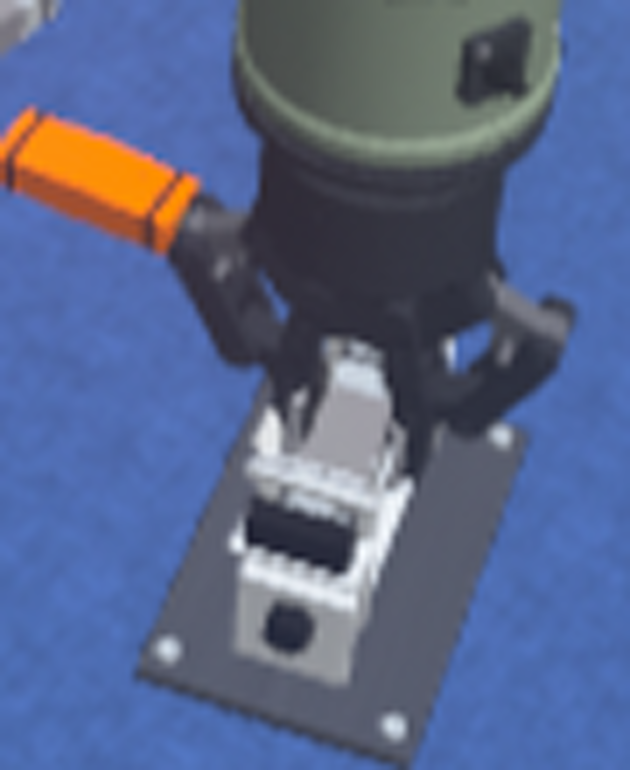

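View pics/w17c.png

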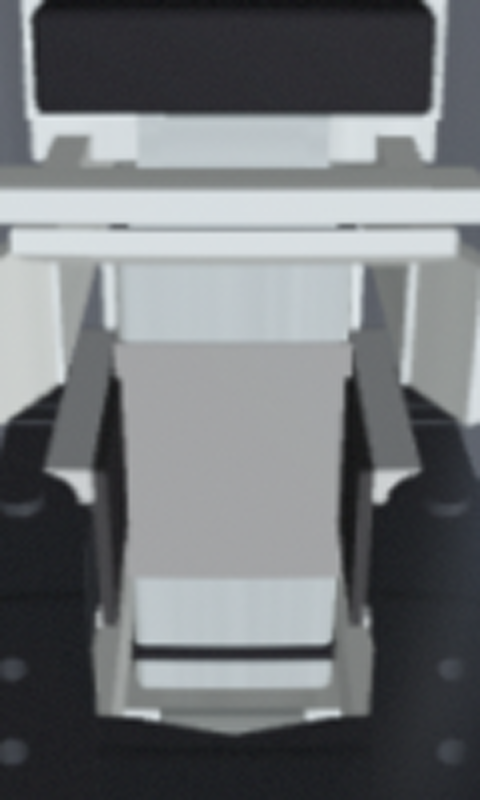

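Run:
```python
from h import *
f5=load('w5');f13=load('w13')
def A(u,v,z): return atz(f5,(u+.5)/7-.5+205,(v+.5)/7-.5+100,z,True)
def B(u,v,z): return atz(f13,(u+.5)/9-.5+218,(v+.5)/6-.5+305,z,True)
for z in np.arange(.064,.1,.004):
    print(z.round(3),'outer',(np.linalg.norm(A(272,365,z)-A(514,365,z))*1e3).round(1),(np.linalg.norm(B(118,105,z)-B(606,105,z))*1e3).round(1),'inner',(np.linalg.norm(A(310,365,z)-A(475,365,z))*1e3).round(1),(np.linalg.norm(B(203,105,z)-B(522,105,z))*1e3).round(1),'pos',A(393,365,z)[:2].round(4),B(362,105,z)[:2].round(4),'dist from mag',np.linalg.norm(A(393,365,z)[:2]-[.5861,.0776]).round(4))
```

```text
0.064 outer 32.8 35.1 inner 22.4 22.9 pos [0.6291 0.0901] [0.6396 0.093 ] dist from mag 0.0448
0.068 outer 32.4 34.2 inner 22.1 22.3 pos [0.6284 0.0898] [0.6358 0.0919] dist from mag 0.044
0.072 outer 31.9 33.2 inner 21.7 21.6 pos [0.6276 0.0896] [0.632  0.0909] dist from mag 0.0432
0.076 outer 31.4 32.2 inner 21.4 21.0 pos [0.6268 0.0893] [0.6282 0.0898] dist from mag 0.0424
0.08 outer 30.9 31.2 inner 21.1 20.3 pos [0.626  0.0891] [0.6245 0.0887] dist from mag 0.0415
0.084 outer 30.5 30.2 inner 20.8 19.7 pos [0.6252 0.0888] [0.6207 0.0876] dist from mag 0.0407
0.088 outer 30.0 29.2 inner 20.4 19.0 pos [0.6244 0.0886] [0.6169 0.0865] dist from mag 0.0399
0.092 outer 29.5 28.2 inner 20.1 18.4 pos [0.6237 0.0883] [0.6131 0.0855] dist from mag 0.0391
0.096 outer 29.0 27.2 inner 19.8 17.7 pos [0.6229 0.088 ] [0.6093 0.0844] dist from mag 0.0382
```

Run:
```python
from h import *
f5=load('w5')
def A(u,v,z,o=100): return atz(f5,(u+.5)/7-.5+205,(v+.5)/7-.5+o,z,True)
m=np.array([.5861,.0776])
for z in (.076,.08,.084,.088,.092,.096,.1):
  print(z,[(v,(1e3*np.linalg.norm(A(393,v,z)[:2]-m)).round(1)) for v in (322,333,362,388,408,415,465)],'front',[(v,(1e3*np.linalg.norm(A(393,v,z,20)[:2]-m)).round(1)) for v in (322,305,262,243,197,190)])
im=cv2.imread('pics/w5.png'); cv2.imwrite('pics/w5z.png',np.vstack([cv2.resize(im[48:72,235:285],None,fx=14,fy=11,interpolation=cv2.INTER_CUBIC),cv2.resize(im[142:170,235:285],None,fx=14,fy=11,interpolation=cv2.INTER_CUBIC)]))
```

```text
0.076 [(322, np.float64(36.7)), (333, np.float64(38.1)), (362, np.float64(42.0)), (388, np.float64(45.4)), (408, np.float64(48.1)), (415, np.float64(49.0)), (465, np.float64(55.8))] front [(322, np.float64(35.2)), (305, np.float64(37.4)), (262, np.float64(42.9)), (243, np.float64(45.4)), (197, np.float64(51.4)), (190, np.float64(52.3))]
0.08 [(322, np.float64(35.9)), (333, np.float64(37.4)), (362, np.float64(41.1)), (388, np.float64(44.5)), (408, np.float64(47.2)), (415, np.float64(48.1)), (465, np.float64(54.7))] front [(322, np.float64(34.9)), (305, np.float64(37.0)), (262, np.float64(42.5)), (243, np.float64(44.9)), (197, np.float64(50.8)), (190, np.float64(51.7))]
0.084 [(322, np.float64(35.2)), (333, np.float64(36.6)), (362, np.float64(40.3)), (388, np.float64(43.7)), (408, np.float64(46.3)), (415, np.float64(47.2)), (465, np.float64(53.7))] front [(322, np.float64(34.5)), (305, np.float64(36.6)), (262, np.float64(42.0)), (243, np.float64(44.4)), (197, np.float64(50.2)), (190, np.float64(51.1))]
0.088 [(322, np.float64(34.5)), (333, np.float64(35.8)), (362, np.float64(39.5)), (3
[... 569 characters left out ...]
(190, np.float64(49.9))]
0.096 [(322, np.float64(33.0)), (333, np.float64(34.3)), (362, np.float64(37.9)), (388, np.float64(41.1)), (408, np.float64(43.5)), (415, np.float64(44.4)), (465, np.float64(50.6))] front [(322, np.float64(33.5)), (305, np.float64(35.5)), (262, np.float64(40.6)), (243, np.float64(42.9)), (197, np.float64(48.4)), (190, np.float64(49.2))]
0.1 [(322, np.float64(32.2)), (333, np.float64(33.6)), (362, np.float64(37.0)), (388, np.float64(40.2)), (408, np.float64(42.6)), (415, np.float64(43.5)), (465, np.float64(49.6))] front [(322, np.float64(33.1)), (305, np.float64(35.1)), (262, np.float64(40.2)), (243, np.float64(42.4)), (197, np.float64(47.8)), (190, np.float64(48.6))]
```

View pics/w5z.png

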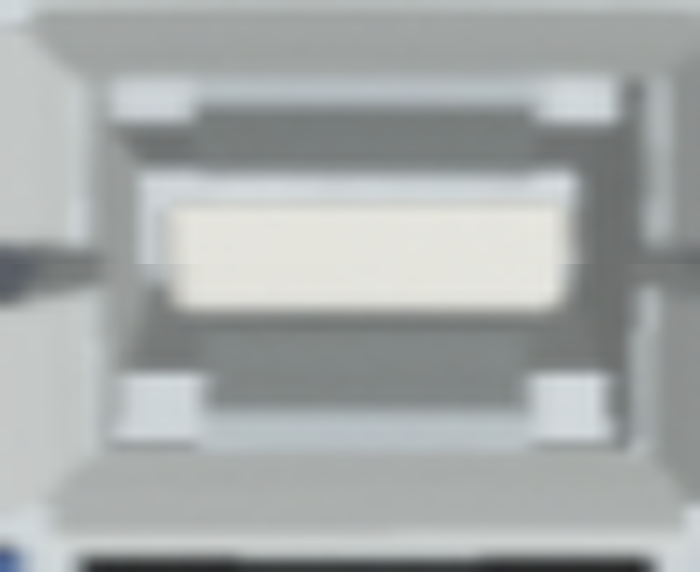

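Run:
```python
from h import *
def cc(t): 
    im=cv2.imread(f'pics/{t}.png')[308:336,222:296].astype(float); im=np.clip((im-70)*1.6,0,255).astype(np.uint8)
    return cv2.resize(im,None,fx=10,fy=7,interpolation=cv2.INTER_CUBIC)
cv2.imwrite('pics/cmp4.png',np.vstack([cc('w9'),cc('w10'),cc('w17')]))
```

```text
(no output)
```

View pics/cmp4.png

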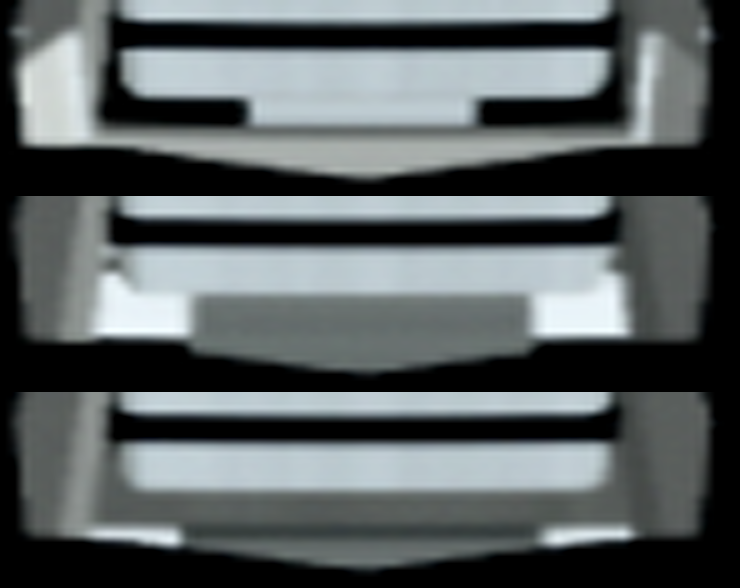

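```bash
python3 -m pendant '[{"dx":0,"dy":0,"dz":-2,"ax":0,"ay":0,"az":0,"claw":20},{"dx":0,"dy":0,"dz":-4,"ax":0,"ay":0,"az":0,"claw":20},{"dx":0,"dy":0,"dz":-4.5,"ax":0,"ay":0,"az":0,"claw":20},{"dx":0,"dy":0,"dz":-4.5,"ax":0,"ay":0,"az":0,"claw":20}]' 50;  python3 - <<'E'
from h import *
st(); snap('wrist','w18')
def cc(t): 
    im=cv2.imread(f'pics/{t}.png')[308:336,222:296].astype(float); im=np.clip((im-70)*1.6,0,255).astype(np.uint8)
    return cv2.resize(im,None,fx=10,fy=7,interpolation=cv2.INTER_CUBIC)
cv2.imwrite('pics/cmp5.png',np.vstack([cc('w12'),cc('w13'),cc('w18')]))
E
```

```text
clock: 12.57
position: [0.5856, 0.0775, 0.064]
tool_rot: [3.141, 0.0, 1.849]
force: [0.4, -0.1, 5.2]
grip_width: 0.0267
clock 12.5667
qpos [-0.2666  0.6901  0.0502  1.8157 -0.0537  0.6366  1.6647]
position [0.5856 0.0775 0.064 ]
tool_rot [3.141  0.     1.8494]
force [ 0.4119 -0.0797  5.1868]
moment [ 0.0201 -0.1686 -0.0757]
grip_width 0.0267
```

View pics/cmp5.png

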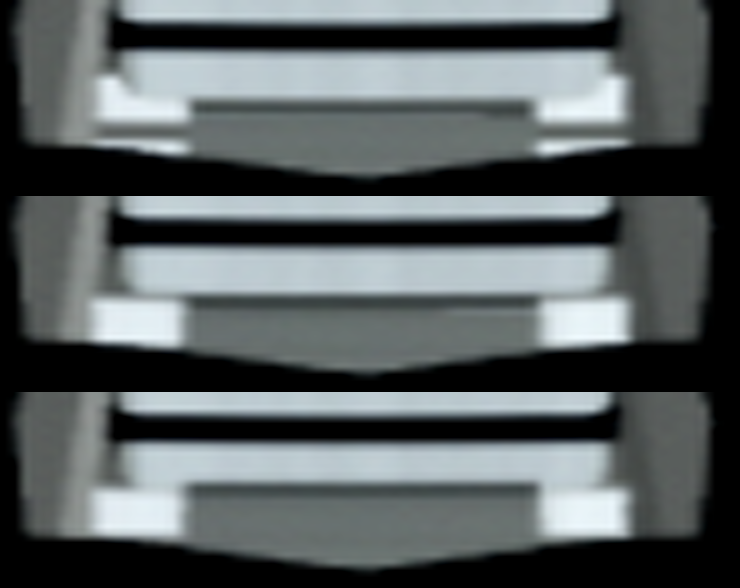

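```bash
python3 -m pendant '[{"dx":0,"dy":0,"dz":0,"ax":0,"ay":0,"az":0,"claw":45},{"dx":0,"dy":0,"dz":0,"ax":0,"ay":0,"az":0,"claw":50},{"dx":0,"dy":0,"dz":0,"ax":0,"ay":0,"az":0,"claw":50},{"dx":0,"dy":0,"dz":-30,"ax":0,"ay":0,"az":0,"claw":50},{"dx":0,"dy":0,"dz":-70,"ax":0,"ay":0,"az":0,"claw":50},{"dx":0,"dy":0,"dz":-110,"ax":0,"ay":0,"az":0,"claw":50},{"dx":0,"dy":70,"dz":-135,"ax":0,"ay":0,"az":0,"claw":50},{"dx":0,"dy":70,"dz":-135,"ax":0,"ay":0,"az":0,"claw":50},{"dx":0,"dy":70,"dz":-135,"ax":0,"ay":0,"az":0,"claw":50},{"dx":0,"dy":70,"dz":-135,"ax":0,"ay":0,"az":0,"claw":50}]' 50;  python3 - <<'E'
from h import *
st(); snap('wrist','w19'); crop('w19',205,20,315,190,4,'w19c')
go([.4639,-.1913,.12],84.9)
E
```

```text
clock: 13.45
position: [0.6533, 0.0971, 0.1985]
tool_rot: [3.141, -0.0, 1.85]
force: [-1.4, -0.4, -1.3]
grip_width: 0.0497
clock 13.45
qpos [-0.2848  0.6132  0.0746  1.5345 -0.0512  0.9956  1.6539]
position [0.6533 0.0971 0.1985]
tool_rot [ 3.1413 -0.      1.8498]
force [-1.3642 -0.4115 -1.3298]
moment [-0.0318  0.0456  0.0081]
grip_width 0.0497
d [-225.  -260.2   78.2] a [-7.000e-02  1.000e-02  2.107e+01] t 13.5
```

View pics/w19c.png

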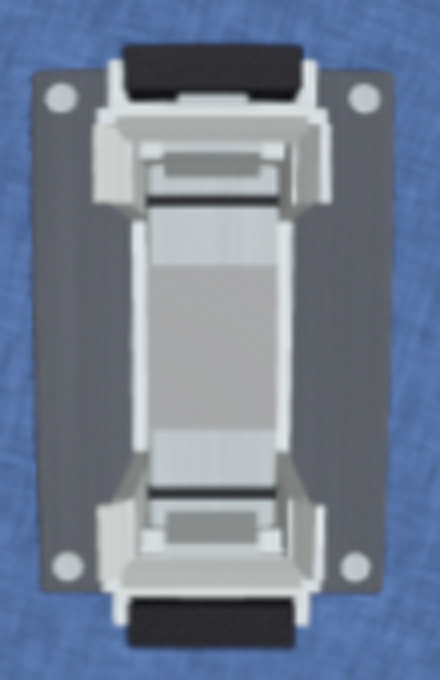

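```bash
python3 -m pendant '[{"dx":-225,"dy":-260,"dz":10,"ax":0,"ay":0,"az":21,"claw":60},{"dx":-225,"dy":-260,"dz":10,"ax":0,"ay":0,"az":21,"claw":60},{"dx":-225,"dy":-260,"dz":10,"ax":0,"ay":0,"az":21,"claw":60},{"dx":-225,"dy":-260,"dz":10,"ax":0,"ay":0,"az":21,"claw":60},{"dx":-225,"dy":-260,"dz":10,"ax":0,"ay":0,"az":21,"claw":60},{"dx":-225,"dy":-260,"dz":10,"ax":0,"ay":0,"az":21,"claw":60},{"dx":-225,"dy":-260,"dz":30,"ax":0,"ay":0,"az":21,"claw":60},{"dx":-225,"dy":-260,"dz":60,"ax":0,"ay":0,"az":21,"claw":60},{"dx":-225,"dy":-260,"dz":78,"ax":0,"ay":0,"az":21,"claw":60},{"dx":-225,"dy":-260,"dz":78,"ax":0,"ay":0,"az":21,"claw":60}]' 50;python3 -m pendant '[{"dx":0,"dy":0,"dz":0,"ax":0,"ay":0,"az":0,"claw":60},{"dx":0,"dy":0,"dz":0,"ax":0,"ay":0,"az":0,"claw":60}]' 50;  python3 - <<'E'
from h import *
st(); snap('wrist','w20'); crop('w20',195,130,315,270,4,'w20c')
go([.4639,-.1913,.12],84.9)
E
```

```text
clock: 14.33
position: [0.4584, -0.194, 0.1162]
tool_rot: [-3.134, 0.0, 1.477]
force: [-1.7, -0.0, -1.2]
grip_width: 0.0593
clock: 14.5
position: [0.4646, -0.1906, 0.121]
tool_rot: [-3.141, -0.0, 1.483]
force: [1.1, -0.0, 1.3]
grip_width: 0.0602
clock 14.5
qpos [ 0.1419  0.4983  0.1713  2.0236 -0.1391  0.6309  1.8883]
position [ 0.4646 -0.1906  0.121 ]
tool_rot [-3.1412e+00 -4.0000e-04  1.4830e+00]
force [ 1.1285 -0.0348  1.255 ]
moment [-0.0023 -0.0449 -0.0348]
grip_width 0.0602
d [-1.1 -1.2  1.4] a [ 0.04 -0.01  0.12] t 14.55
```

View pics/w20.png

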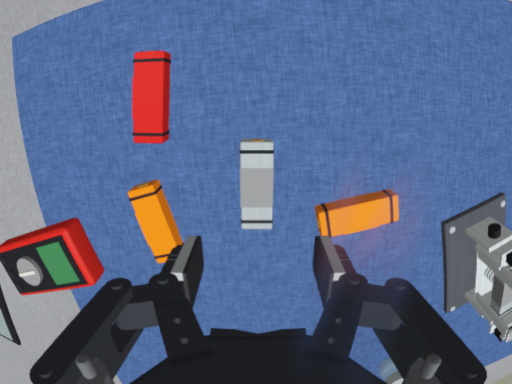

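View pics/w20c.png

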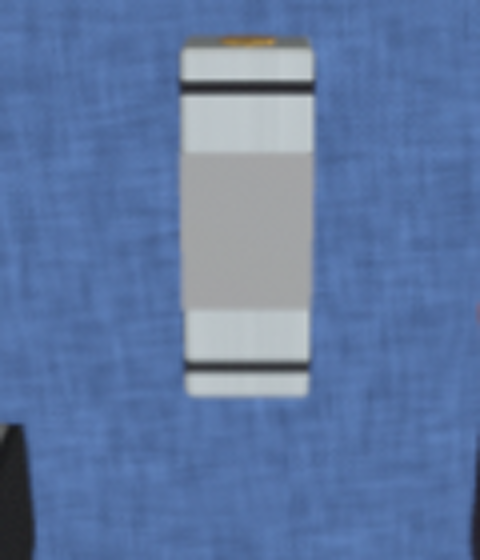

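Run:
```python
from h import *
f=load('w20');o=observe();r=R.from_euler('xyz',o['tool_rot'])
p=np.array([atz(f,(u+.5)/4-.5+195,(v+.5)/4-.5+130,.02,True) for u,v in [(181,47),(314,47),(309,396),(185,396)]])
a=(p[0]+p[1]-p[2]-p[3]);c=p.mean(0);y=np.degrees(np.arctan2(-a[1],-a[0]));print(c.round(4),y,np.linalg.norm(a)/2)
go([c[0],c[1],.004],y+90)
```

```text
[ 0.4629 -0.192   0.02  ] -5.2008485181590975 0.07993218077189027
d [ -1.9  -2.3 117.4] a [ 0.04 -0.01  0.22] t 14.55
```

```bash
python3 -m pendant '[{"dx":-1.7,"dy":-2,"dz":30,"ax":0,"ay":0,"az":0.2,"claw":45},{"dx":-1.7,"dy":-2,"dz":60,"ax":0,"ay":0,"az":0.2,"claw":45},{"dx":-1.7,"dy":-2,"dz":80,"ax":0,"ay":0,"az":0.2,"claw":45},{"dx":-1.7,"dy":-2,"dz":80,"ax":0,"ay":0,"az":0.2,"claw":45},{"dx":-1.7,"dy":-2,"dz":80,"ax":0,"ay":0,"az":0.2,"claw":45}]' 50;  python3 - <<'E'
from h import *
f=snap('wrist','w21'); crop('w21',195,150,320,320,4,'w21c')
go([.4629,-.192,.004],84.8)
o=observe();r=R.from_euler('xyz',o['tool_rot'])
p=o['position'].copy(); p[2]=.02; print([((np.array(proj(f,p+r.apply([dx,dy,0]),True))-[195,150])*4).round(0) for dy in(-.04,.04) for dx in (-.014,.014)])
E
```

```text
clock: 14.97
position: [0.4629, -0.192, 0.0411]
tool_rot: [-3.141, -0.0, 1.481]
force: [0.4, 0.7, -0.2]
grip_width: 0.045
d [ 0.3 -0.5 37.9] a [0.06 0.01 0.02] t 15.02
[array([153.,  74.]), array([350.,  74.]), array([169., 533.]), array([334., 533.])]
```

View pics/w21c.png

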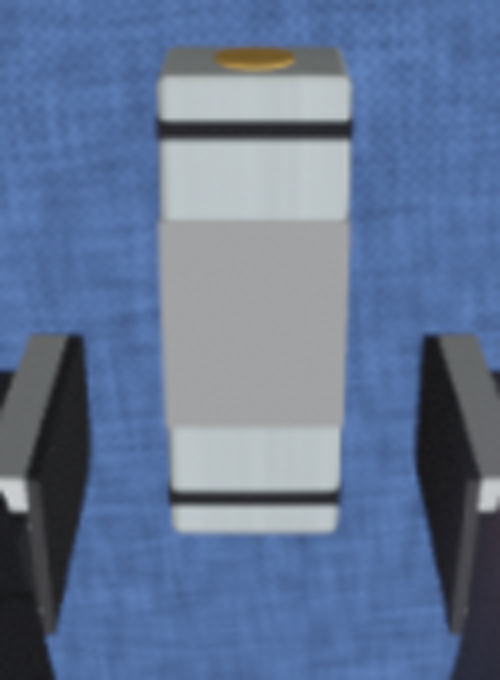

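```bash
python3 -m pendant '[{"dx":0.3,"dy":0,"dz":20,"ax":0,"ay":0,"az":0,"claw":45},{"dx":0.3,"dy":0,"dz":36,"ax":0,"ay":0,"az":0,"claw":45},{"dx":0.3,"dy":0,"dz":38,"ax":0,"ay":0,"az":0,"claw":45},{"dx":0.3,"dy":0,"dz":38,"ax":0,"ay":0,"az":0,"claw":45},{"dx":0.3,"dy":0,"dz":38,"ax":0,"ay":0,"az":0,"claw":20},{"dx":0.3,"dy":0,"dz":38,"ax":0,"ay":0,"az":0,"claw":20},{"dx":0.3,"dy":0,"dz":38,"ax":0,"ay":0,"az":0,"claw":20},{"dx":0.3,"dy":0,"dz":38,"ax":0,"ay":0,"az":0,"claw":20},{"dx":0.3,"dy":0,"dz":38,"ax":0,"ay":0,"az":0,"claw":20}]' 50
```

```text
clock: 15.77
position: [0.4633, -0.1926, 0.0043]
tool_rot: [3.14, 0.0, 1.479]
force: [-1.7, 0.7, 10.9]
grip_width: 0.0265
```

```bash
python3 -m pendant '[{"dx":0,"dy":0,"dz":-20,"ax":0,"ay":0,"az":0,"claw":20},{"dx":0,"dy":0,"dz":-60,"ax":0,"ay":0,"az":0,"claw":20},{"dx":0,"dy":0,"dz":-100,"ax":0,"ay":0,"az":0,"claw":20},{"dx":0,"dy":0,"dz":-140,"ax":0,"ay":0,"az":0,"claw":20},{"dx":0,"dy":0,"dz":-180,"ax":0,"ay":0,"az":0,"claw":20},{"dx":0,"dy":0,"dz":-196,"ax":0,"ay":0,"az":0,"claw":20},{"dx":0,"dy":0,"dz":-196,"ax":0,"ay":0,"az":0,"claw":20},{"dx":0,"dy":0,"dz":-196,"ax":0,"ay":0,"az":0,"claw":20}]' 50; python3 -c "
from h import *
go([.655,.097,.20],105.85)"
```

```text
clock: 16.43
position: [0.463, -0.1924, 0.2005]
tool_rot: [3.138, 0.0, 1.48]
force: [-0.8, -0.1, -1.8]
grip_width: 0.0265
d [305.7 164.9   1. ] a [  0.19   0.05 -21.08] t 16.43
```

```bash
python3 -m pendant '[{"dx":306,"dy":165,"dz":0,"ax":0,"ay":0,"az":-21,"claw":20},{"dx":306,"dy":165,"dz":0,"ax":0,"ay":0,"az":-21,"claw":20},{"dx":306,"dy":165,"dz":0,"ax":0,"ay":0,"az":-21,"claw":20},{"dx":306,"dy":165,"dz":0,"ax":0,"ay":0,"az":-21,"claw":20},{"dx":306,"dy":165,"dz":0,"ax":0,"ay":0,"az":-21,"claw":20},{"dx":306,"dy":165,"dz":0,"ax":0,"ay":0,"az":-21,"claw":20},{"dx":306,"dy":165,"dz":0,"ax":0,"ay":0,"az":-21,"claw":20},{"dx":306,"dy":165,"dz":0,"ax":0,"ay":0,"az":-21,"claw":20},{"dx":306,"dy":165,"dz":0,"ax":0,"ay":0,"az":-21,"claw":20},{"dx":306,"dy":165,"dz":0,"ax":0,"ay":0,"az":-21,"claw":20}]' 50; python3 -m pendant '[{"dx":0,"dy":0,"dz":0,"ax":0,"ay":0,"az":0,"claw":20},{"dx":0,"dy":0,"dz":0,"ax":0,"ay":0,"az":0,"claw":20},{"dx":0,"dy":0,"dz":0,"ax":0,"ay":0,"az":0,"claw":20},{"dx":0,"dy":0,"dz":0,"ax":0,"ay":0,"az":0,"claw":20}]' 50; python3 -c "
from h import *
st();go([.5858,.0776,.135],105.9);snap('wrist','w22');crop('w22',215,175,305,325,5,'w22c');crop('w22',205,20,315,190,4,'w22m')"
```

```text
clock: 17.27
position: [0.6551, 0.102, 0.1968]
tool_rot: [-3.14, -0.002, 1.851]
force: [-0.2, -0.1, -2.3]
grip_width: 0.0267
clock: 17.6
position: [0.6545, 0.0961, 0.1988]
tool_rot: [-3.141, 0.0, 1.845]
force: [0.3, 0.2, -0.9]
grip_width: 0.0267
clock 17.6
qpos [-0.2865  0.6149  0.0802  1.5311 -0.0547  0.998   1.6532]
position [0.6545 0.0961 0.1988]
tool_rot [-3.1414e+00  2.0000e-04  1.8445e+00]
force [ 0.3308  0.1882 -0.8835]
moment [-0.0252  0.0973 -0.0546]
grip_width 0.0267
d [  0.8 -71.1  63.8] a [-0.01  0.01 -0.22] t 17.6
```

View pics/w22c.png

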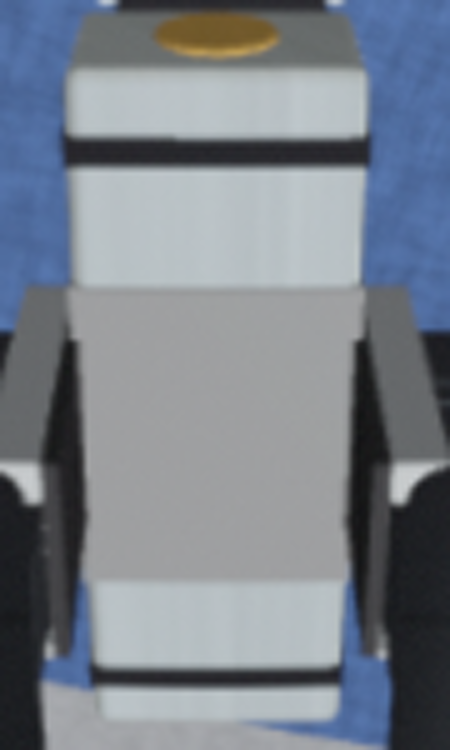

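View pics/w22m.png

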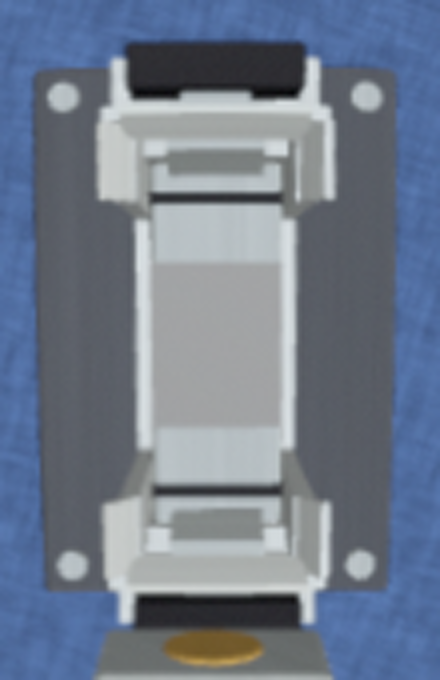

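Run:
```python
from h import *
o=observe();r=R.from_euler('xyz',o['tool_rot'])
def tl(p): return (r.inv().apply(np.array(p)-o['position'])*1000)[:2].round(1)
for t,h,pts in (('w22',.0157,[(67,67),(369,67),(103,720),(340,720)]),('w22',.0169,[(67,67),(369,67),(103,720),(340,720)])):
    f=load(t)
    q=[tl(atz(f,(u+.5)/5-.5+215,(v+.5)/5-.5+175,o['position'][2]+h,True)) for u,v in pts]
    print(h,[x.tolist() for x in q],np.mean(q,0))
f=load('w22')
def W(u,v,z): return atz(f,(u+.5)/4-.5+205,(v+.5)/4-.5+20,z,True)
sc=np.array([W(64,97,.01),W(367,97,.01),W(360,565,.01),W(72,565,.01)]);c=sc.mean(0);a=sc[0]+sc[1]-sc[2]-sc[3]
print(c,tl(c),np.degrees(np.arctan2(-a[1],-a[0])))
```

```text
0.0157 [[-13.5, -40.5], [13.8, -40.5], [-13.0, 38.5], [14.2, 38.6]] [ 0.375 -0.975]
0.0169 [[-13.3, -40.9], [13.7, -40.9], [-12.9, 37.4], [14.0, 37.4]] [ 0.375 -1.75 ]
[0.58638017 0.07777864 0.01      ] [  0.6 -70.7] 15.75163801928054
```

```bash
python3 -m pendant '[{"dx":0.7,"dy":-40,"dz":0,"ax":0,"ay":0,"az":-0.2,"claw":20},{"dx":0.7,"dy":-70.2,"dz":10,"ax":0,"ay":0,"az":-0.2,"claw":20},{"dx":0.7,"dy":-70.2,"dz":40,"ax":0,"ay":0,"az":-0.2,"claw":20},{"dx":0.7,"dy":-70.2,"dz":68,"ax":0,"ay":0,"az":-0.2,"claw":20},{"dx":0.7,"dy":-70.2,"dz":68,"ax":0,"ay":0,"az":-0.2,"claw":20},{"dx":0.7,"dy":-70.2,"dz":68,"ax":0,"ay":0,"az":-0.2,"claw":20},{"dx":0.7,"dy":-70.2,"dz":68,"ax":0,"ay":0,"az":-0.2,"claw":20},{"dx":0.7,"dy":-70.2,"dz":68,"ax":0,"ay":0,"az":-0.2,"claw":20}]' 50;  python3 - <<'E'
from h import *
st();go([.5866,.0779,.12],105.9)
E
```

```text
clock: 18.32
position: [0.5879, 0.0789, 0.1323]
tool_rot: [3.139, 0.0, 1.849]
force: [0.7, -0.5, -0.6]
grip_width: 0.0266
clock 18.3167
qpos [-0.2796  0.5922  0.0663  1.7778 -0.053   0.7711  1.6625]
position [0.5879 0.0789 0.1323]
tool_rot [3.1395e+00 2.0000e-04 1.8492e+00]
force [ 0.7478 -0.4787 -0.5807]
moment [-0.009  -0.0013  0.0067]
grip_width 0.0266
d [-0.6 -1.6 12.3] a [0.12 0.01 0.05] t 18.32
```

```bash
python3 -m pendant '[{"dx":-0.5,"dy":-1.3,"dz":4,"ax":0,"ay":0,"az":0,"claw":20},{"dx":-0.5,"dy":-1.3,"dz":8,"ax":0,"ay":0,"az":0,"claw":20},{"dx":-0.5,"dy":-1.3,"dz":12,"ax":0,"ay":0,"az":0,"claw":20},{"dx":-0.5,"dy":-1.3,"dz":14,"ax":0,"ay":0,"az":0,"claw":20},{"dx":-0.5,"dy":-1.3,"dz":14,"ax":0,"ay":0,"az":0,"claw":20},{"dx":-0.5,"dy":-1.3,"dz":14,"ax":0,"ay":0,"az":0,"claw":20}]' 50;  python3 - <<'E'
from h import *
st();go([.5866,.0779,.12],105.9);snap('wrist','w23');crop('w23',200,150,320,350,4,'w23c')
E
```

```text
clock: 18.82
position: [0.5858, 0.078, 0.1165]
tool_rot: [-3.141, 0.0, 1.849]
force: [-0.1, -0.3, -0.3]
grip_width: 0.0269
clock 18.8167
qpos [-0.277   0.6124  0.0635  1.7911 -0.0541  0.7401  1.6644]
position [0.5858 0.078  0.1165]
tool_rot [-3.1413  0.      1.8495]
force [-0.1466 -0.3275 -0.3337]
moment [-0.0048  0.0047  0.0142]
grip_width 0.0269
d [-0.3  0.7 -3.5] a [-0.02  0.    0.07] t 18.82
```

View pics/w23c.png

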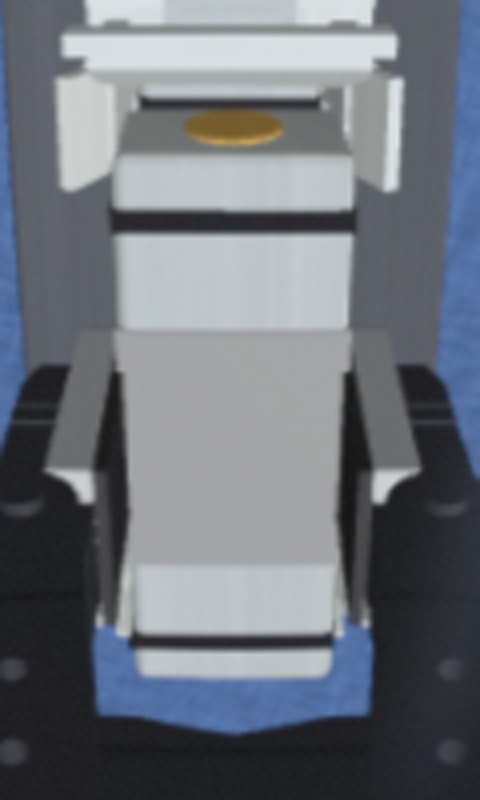

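```bash
python3 -m pendant '[{"dx":-0.3,"dy":0.7,"dz":2,"ax":0,"ay":0,"az":0,"claw":20},{"dx":-0.3,"dy":0.7,"dz":4,"ax":0,"ay":0,"az":0,"claw":20},{"dx":-0.3,"dy":0.7,"dz":6,"ax":0,"ay":0,"az":0,"claw":20},{"dx":-0.3,"dy":0.7,"dz":8,"ax":0,"ay":0,"az":0,"claw":20},{"dx":-0.3,"dy":0.7,"dz":10,"ax":0,"ay":0,"az":0,"claw":20},{"dx":-0.3,"dy":0.7,"dz":10,"ax":0,"ay":0,"az":0,"claw":20},{"dx":-0.3,"dy":0.7,"dz":10,"ax":0,"ay":0,"az":0,"claw":20}]' 50;  python3 - <<'E'
from h import *
st();go([.5866,.0779,.12],105.9);
E
```

```text
clock: 19.45
position: [0.5866, 0.0779, 0.1065]
tool_rot: [-3.141, 0.0, 1.849]
force: [-0.1, -0.4, -0.3]
grip_width: 0.027
clock 19.45
qpos [-0.2753  0.6277  0.0618  1.7946 -0.0549  0.7212  1.6655]
position [0.5866 0.0779 0.1065]
tool_rot [-3.1413  0.      1.8494]
force [-0.0533 -0.444  -0.2939]
moment [ 0.0071 -0.008  -0.0232]
grip_width 0.027
d [ -0.    0.  -13.5] a [-0.02  0.    0.06] t 19.45
```

```bash
python3 -m pendant '[{"dx":0,"dy":0,"dz":2,"ax":0,"ay":0,"az":0,"claw":20},{"dx":0,"dy":0,"dz":4,"ax":0,"ay":0,"az":0,"claw":20},{"dx":0,"dy":0,"dz":6,"ax":0,"ay":0,"az":0,"claw":20},{"dx":0,"dy":0,"dz":6,"ax":0,"ay":0,"az":0,"claw":20}]' 50; python3 -m pendant '[{"dx":0,"dy":0,"dz":1,"ax":0,"ay":0,"az":0,"claw":20},{"dx":0,"dy":0,"dz":2,"ax":0,"ay":0,"az":0,"claw":20},{"dx":0,"dy":0,"dz":3,"ax":0,"ay":0,"az":0,"claw":20},{"dx":0,"dy":0,"dz":3,"ax":0,"ay":0,"az":0,"claw":20}]' 50
python3 - <<'E'
from h import *
st();go([.5866,.0779,.12],105.9)
E
```

```text
clock: 19.78
position: [0.5864, 0.0779, 0.1002]
tool_rot: [-3.141, -0.0, 1.849]
force: [-0.4, -0.3, 0.1]
grip_width: 0.0268
clock: 20.12
position: [0.5865, 0.0779, 0.0976]
tool_rot: [-3.141, 0.0, 1.849]
force: [-4.4, -1.2, 1.8]
grip_width: 0.0269
clock 20.1167
qpos [-0.2741  0.6406  0.0603  1.7992 -0.0556  0.7037  1.6661]
position [0.5865 0.0779 0.0976]
tool_rot [-3.1412  0.      1.8494]
force [-4.4059 -1.2175  1.8125]
moment [-0.1912  0.635  -0.0698]
grip_width 0.0269
d [ -0.    0.1 -22.4] a [-0.02  0.    0.06] t 20.12
```

```bash
python3 -m pendant '[{"dx":0,"dy":-0.7,"dz":0,"ax":0,"ay":0,"az":0,"claw":20},{"dx":0,"dy":-0.7,"dz":1,"ax":0,"ay":0,"az":0,"claw":20},{"dx":0,"dy":-0.7,"dz":1,"ax":0,"ay":0,"az":0,"claw":20}]' 50; python3 -m pendant '[{"dx":0,"dy":0,"dz":1,"ax":0,"ay":0,"az":0,"claw":20},{"dx":0,"dy":0,"dz":2,"ax":0,"ay":0,"az":0,"claw":20},{"dx":0,"dy":0,"dz":2,"ax":0,"ay":0,"az":0,"claw":20}]' 50
python3 - <<'E'
from h import *
st();go([.5866,.0779,.12],105.9)
E
```

```text
clock: 20.37
position: [0.5864, 0.0778, 0.0969]
tool_rot: [3.141, 0.0, 1.849]
force: [0.0, -0.5, 4.4]
grip_width: 0.0266
clock: 20.62
position: [0.5865, 0.0779, 0.095]
tool_rot: [3.14, 0.0, 1.849]
force: [-0.2, -0.2, 4.5]
grip_width: 0.0268
clock 20.6167
qpos [-0.2737  0.6438  0.0597  1.8019 -0.0559  0.6963  1.6663]
position [0.5865 0.0779 0.095 ]
tool_rot [3.1403e+00 1.0000e-04 1.8493e+00]
force [-0.2042 -0.2407  4.5082]
moment [-0.0501 -0.0325 -0.0531]
grip_width 0.0268
d [  0.    0.2 -25. ] a [0.07 0.   0.06] t 20.62
```

```bash
python3 -m pendant '[{"dx":0,"dy":0,"dz":1,"ax":0,"ay":0,"az":0,"claw":20},{"dx":0,"dy":0,"dz":2,"ax":0,"ay":0,"az":0,"claw":20},{"dx":0,"dy":0,"dz":2,"ax":0,"ay":0,"az":0,"claw":20}]' 50; python3 -m pendant '[{"dx":0,"dy":0,"dz":1,"ax":0,"ay":0,"az":0,"claw":20},{"dx":0,"dy":0,"dz":2,"ax":0,"ay":0,"az":0,"claw":20},{"dx":0,"dy":0,"dz":2,"ax":0,"ay":0,"az":0,"claw":20}]' 50; python3 -m pendant '[{"dx":0,"dy":0,"dz":1,"ax":0,"ay":0,"az":0,"claw":20},{"dx":0,"dy":0,"dz":2,"ax":0,"ay":0,"az":0,"claw":20},{"dx":0,"dy":0,"dz":2,"ax":0,"ay":0,"az":0,"claw":20}]' 50;python3 -m pendant '[{"dx":0,"dy":0,"dz":1,"ax":0,"ay":0,"az":0,"claw":20},{"dx":0,"dy":0,"dz":2,"ax":0,"ay":0,"az":0,"claw":20},{"dx":0,"dy":0,"dz":2,"ax":0,"ay":0,"az":0,"claw":20}]' 50
```

```text
clock: 20.87
position: [0.5865, 0.0779, 0.0931]
tool_rot: [3.14, 0.0, 1.849]
force: [0.9, -0.9, 7.1]
grip_width: 0.0268
clock: 21.12
position: [0.5866, 0.0779, 0.0911]
tool_rot: [3.14, 0.0, 1.849]
force: [0.2, -0.3, 7.4]
grip_width: 0.0268
clock: 21.37
position: [0.5867, 0.0779, 0.0892]
tool_rot: [3.14, 0.0, 1.849]
force: [1.3, -0.0, 7.8]
grip_width: 0.0271
clock: 21.62
position: [0.5866, 0.0779, 0.087]
tool_rot: [3.14, 0.0, 1.849]
force: [0.9, -0.5, 5.6]
grip_width: 0.0264
```

```bash
python3 -m pendant '[{"dx":0,"dy":0,"dz":1,"ax":0,"ay":0,"az":0,"claw":20},{"dx":0,"dy":0,"dz":2,"ax":0,"ay":0,"az":0,"claw":20},{"dx":0,"dy":0,"dz":2,"ax":0,"ay":0,"az":0,"claw":20}]' 50; python3 -m pendant '[{"dx":0,"dy":0,"dz":1,"ax":0,"ay":0,"az":0,"claw":20},{"dx":0,"dy":0,"dz":2,"ax":0,"ay":0,"az":0,"claw":20},{"dx":0,"dy":0,"dz":2,"ax":0,"ay":0,"az":0,"claw":20}]' 50; python3 -c "
from h import *
snap('wrist','w24');crop('w24',200,150,320,350,4,'w24c');st()"
```

```text
clock: 21.87
position: [0.5867, 0.0779, 0.0851]
tool_rot: [3.14, 0.0, 1.849]
force: [-0.2, 1.6, 7.7]
grip_width: 0.0268
clock: 22.12
position: [0.5867, 0.0779, 0.0831]
tool_rot: [3.14, 0.0, 1.849]
force: [0.7, -0.0, 7.7]
grip_width: 0.027
clock 22.1667
qpos [-0.2722  0.6617  0.0576  1.8069 -0.0567  0.673   1.667 ]
position [0.5867 0.0779 0.0831]
tool_rot [3.1400e+00 1.0000e-04 1.8494e+00]
force [0.522  0.7483 6.7851]
moment [ 0.0098 -0.1715  0.0441]
grip_width 0.0269
```

View pics/w24c.png

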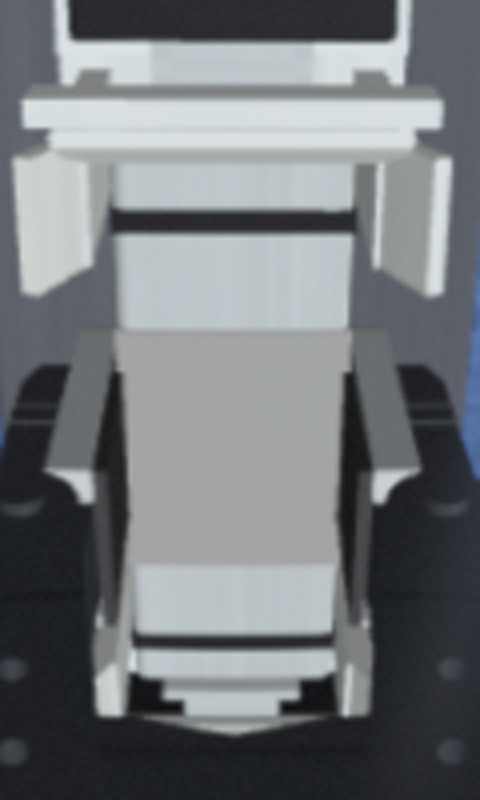

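```bash
python3 -m pendant '[{"dx":0,"dy":0,"dz":1,"ax":0,"ay":0,"az":0,"claw":20},{"dx":0,"dy":0,"dz":2,"ax":0,"ay":0,"az":0,"claw":20},{"dx":0,"dy":0,"dz":3,"ax":0,"ay":0,"az":0,"claw":20},{"dx":0,"dy":0,"dz":4,"ax":0,"ay":0,"az":0,"claw":20},{"dx":0,"dy":0,"dz":4,"ax":0,"ay":0,"az":0,"claw":20}]' 50; python3 -m pendant '[{"dx":0,"dy":0,"dz":1,"ax":0,"ay":0,"az":0,"claw":20},{"dx":0,"dy":0,"dz":2,"ax":0,"ay":0,"az":0,"claw":20},{"dx":0,"dy":0,"dz":3,"ax":0,"ay":0,"az":0,"claw":20},{"dx":0,"dy":0,"dz":4,"ax":0,"ay":0,"az":0,"claw":20},{"dx":0,"dy":0,"dz":4,"ax":0,"ay":0,"az":0,"claw":20}]' 50; python3 -m pendant '[{"dx":0,"dy":0,"dz":1,"ax":0,"ay":0,"az":0,"claw":20},{"dx":0,"dy":0,"dz":2,"ax":0,"ay":0,"az":0,"claw":20},{"dx":0,"dy":0,"dz":3,"ax":0,"ay":0,"az":0,"claw":20},{"dx":0,"dy":0,"dz":4,"ax":0,"ay":0,"az":0,"claw":20},{"dx":0,"dy":0,"dz":4,"ax":0,"ay":0,"az":0,"claw":20}]' 50
```

```text
clock: 22.58
position: [0.5866, 0.0779, 0.0791]
tool_rot: [3.14, 0.0, 1.849]
force: [0.2, -0.4, 8.0]
grip_width: 0.0268
clock: 23.0
position: [0.5867, 0.0779, 0.0752]
tool_rot: [3.14, 0.0, 1.849]
force: [0.3, 0.2, 8.2]
grip_width: 0.0269
clock: 23.42
position: [0.5867, 0.0779, 0.0712]
tool_rot: [3.14, 0.0, 1.849]
force: [0.3, -0.8, 8.9]
grip_width: 0.0267
```

```bash
python3 -m pendant '[{"dx":0,"dy":0,"dz":1,"ax":0,"ay":0,"az":0,"claw":20},{"dx":0,"dy":0,"dz":2,"ax":0,"ay":0,"az":0,"claw":20},{"dx":0,"dy":0,"dz":3,"ax":0,"ay":0,"az":0,"claw":20},{"dx":0,"dy":0,"dz":3,"ax":0,"ay":0,"az":0,"claw":20}]' 50; python3 -c "
from h import *
snap('wrist','v1')"; python3 -m pendant '[{"dx":0,"dy":0,"dz":0.7,"ax":0,"ay":0,"az":0,"claw":20},{"dx":0,"dy":0,"dz":0.7,"ax":0,"ay":0,"az":0,"claw":20}]' 50; python3 -c "
from h import *
snap('wrist','v2')";python3 -m pendant '[{"dx":0,"dy":0,"dz":0.7,"ax":0,"ay":0,"az":0,"claw":20},{"dx":0,"dy":0,"dz":0.7,"ax":0,"ay":0,"az":0,"claw":20}]' 50;  python3 - <<'E'
from h import *
st(); snap('wrist','v3')
def cc(t): 
    im=cv2.imread(f'pics/{t}.png')[304:336,222:296].astype(float); im=np.clip((im-70)*1.6,0,255).astype(np.uint8)
    return cv2.resize(im,None,fx=10,fy=6,interpolation=cv2.INTER_CUBIC)
cv2.imwrite('pics/cmp6.png',np.vstack([cc('v1'),cc('v2'),cc('v3')]))
E
```

```text
clock: 23.75
position: [0.5867, 0.0779, 0.0682]
tool_rot: [3.14, 0.0, 1.849]
force: [-0.2, 0.5, 8.1]
grip_width: 0.0271
clock: 23.97
position: [0.5867, 0.0779, 0.0674]
tool_rot: [3.14, 0.0, 1.849]
force: [1.6, 0.7, 5.4]
grip_width: 0.027
clock: 24.18
position: [0.5867, 0.0779, 0.0666]
tool_rot: [3.14, 0.0, 1.849]
force: [0.0, -0.0, 7.8]
grip_width: 0.0268
clock 24.1833
qpos [-0.2701  0.687   0.0547  1.813  -0.0579  0.6415  1.668 ]
position [0.5867 0.0779 0.0666]
tool_rot [3.1400e+00 1.0000e-04 1.8494e+00]
force [ 0.0228 -0.0159  7.7516]
moment [-0.0168 -0.1709 -0.0187]
grip_width 0.0268
```

View pics/cmp6.png

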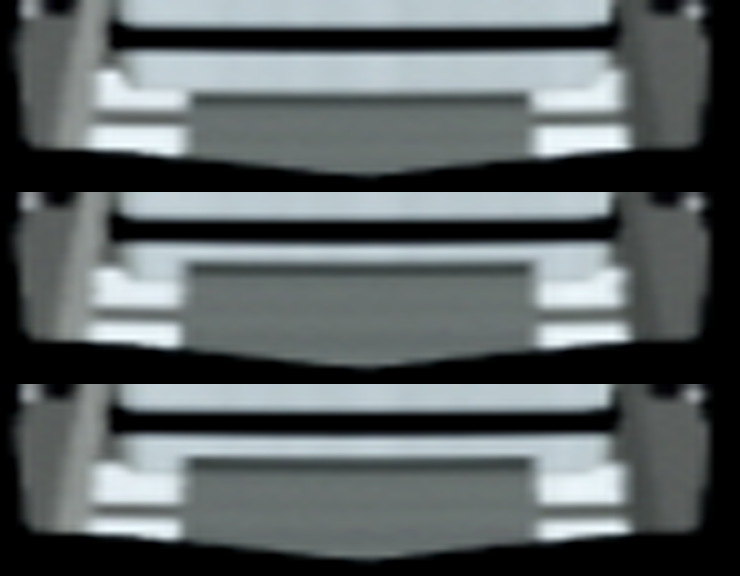

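```bash
python3 -m pendant '[{"dx":0,"dy":0,"dz":0.5,"ax":0,"ay":0,"az":0,"claw":20},{"dx":0,"dy":0,"dz":0.5,"ax":0,"ay":0,"az":0,"claw":20}]' 50;  python3 - <<'E'
from h import *
snap('wrist','v4')
def cc(t): 
    im=cv2.imread(f'pics/{t}.png')[165:240,200:315]
    return cv2.resize(im,None,fx=6,fy=3.6,interpolation=cv2.INTER_CUBIC)
cv2.imwrite('pics/cmp7.png',np.vstack([cc('v1'),cc('v4')]))
E
```

```text
clock: 24.4
position: [0.5867, 0.0779, 0.0662]
tool_rot: [3.14, 0.0, 1.849]
force: [0.9, 0.3, 7.2]
grip_width: 0.0269
```

View pics/cmp7.png

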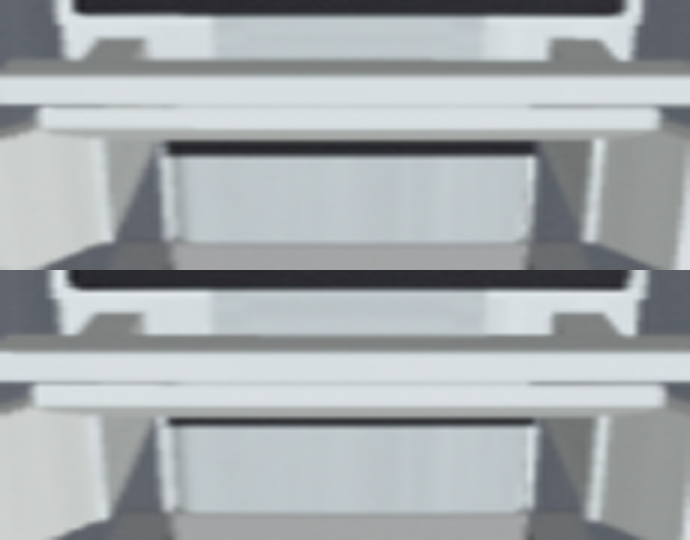

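```bash
python3 -m pendant '[{"dx":0,"dy":0,"dz":0.4,"ax":0,"ay":0,"az":0,"claw":20},{"dx":0,"dy":0,"dz":0.4,"ax":0,"ay":0,"az":0,"claw":20}]' 50; python3 -m pendant '[{"dx":0,"dy":0,"dz":-0.6,"ax":0,"ay":0,"az":0,"claw":20},{"dx":0,"dy":0,"dz":-1.0,"ax":0,"ay":0,"az":0,"claw":20},{"dx":0,"dy":0,"dz":-1.0,"ax":0,"ay":0,"az":0,"claw":20}]' 50; python3 -m pendant '[{"dx":0,"dy":0,"dz":0,"ax":0,"ay":0,"az":0,"claw":45},{"dx":0,"dy":0,"dz":0,"ax":0,"ay":0,"az":0,"claw":50},{"dx":0,"dy":0,"dz":0,"ax":0,"ay":0,"az":0,"claw":50},{"dx":0,"dy":0,"dz":-30,"ax":0,"ay":0,"az":0,"claw":50},{"dx":0,"dy":0,"dz":-70,"ax":0,"ay":0,"az":0,"claw":50},{"dx":0,"dy":0,"dz":-110,"ax":0,"ay":0,"az":0,"claw":50},{"dx":0,"dy":70,"dz":-135,"ax":0,"ay":0,"az":0,"claw":50},{"dx":0,"dy":70,"dz":-135,"ax":0,"ay":0,"az":0,"claw":50},{"dx":0,"dy":70,"dz":-135,"ax":0,"ay":0,"az":0,"claw":50},{"dx":0,"dy":70,"dz":-135,"ax":0,"ay":0,"az":0,"claw":50}]' 50;  python3 - <<'E'
from h import *
snap('wrist','v5'); crop('v5',205,20,315,190,4,'v5c'); snap('top','t5'); snap('scene','s5'); crop('s5',255,200,345,300,7,'s5c')
E
```

```text
clock: 24.62
position: [0.5867, 0.0779, 0.0658]
tool_rot: [3.14, 0.0, 1.849]
force: [1.3, -0.6, 9.2]
grip_width: 0.027
clock: 24.87
position: [0.5867, 0.0779, 0.0669]
tool_rot: [3.14, 0.0, 1.849]
force: [0.8, 0.3, 7.3]
grip_width: 0.0268
clock: 25.7
position: [0.654, 0.0974, 0.2012]
tool_rot: [3.141, 0.0, 1.85]
force: [-0.2, 1.0, -0.3]
grip_width: 0.0501
```

View pics/v5c.png

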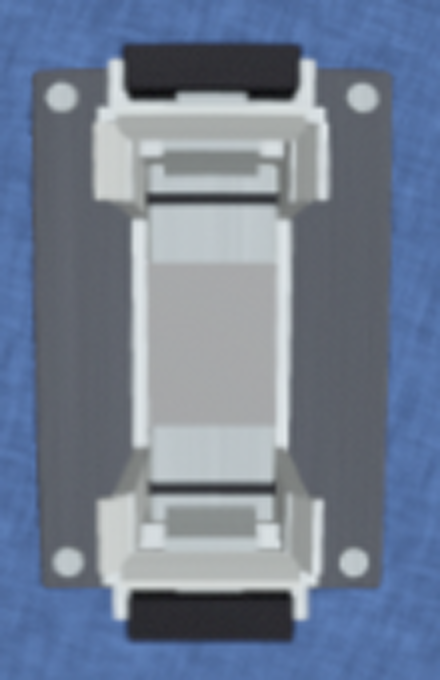

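View pics/s5c.png

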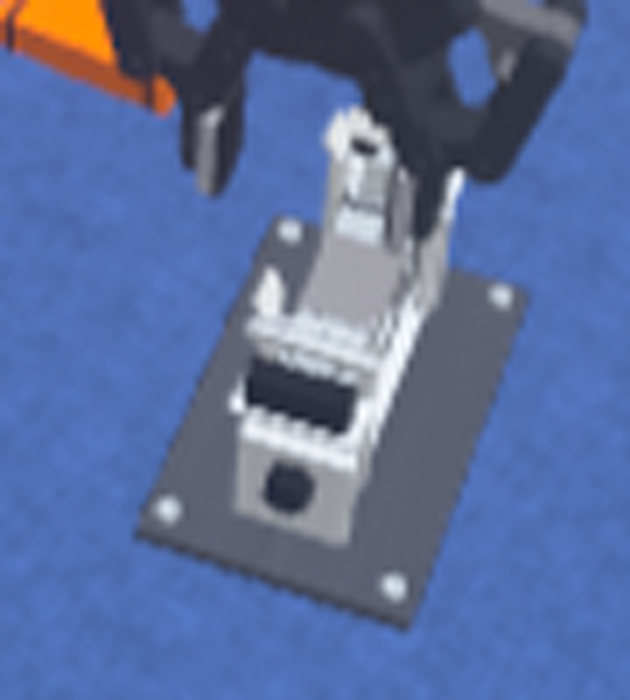

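View pics/t5.png

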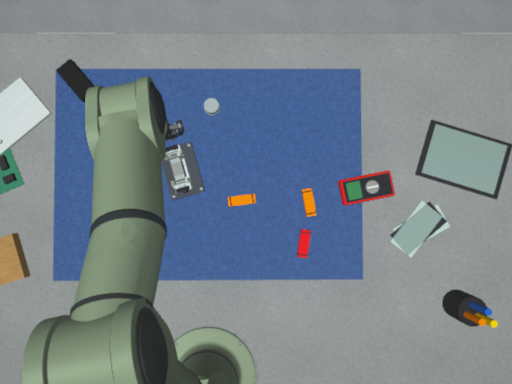

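```bash
python3 -c "
from h import *
print(job_done())"
```

```text
the job is handed in; nothing more can be done
None
```

Both grey cells are stacked in the magazine under both lips, and I handed the job in at about 26 s on the robot's clock, well under the 64 s limit.

**How it went:** I found the magazine and each cell with the wrist camera. I lowered each cell between the guides in small steps, watching the wrist force.
- **First cell:** It went about 5 mm past its snap, well short of its 23 mm hard stop. I had missed the snap at first because the camera looks at the lips from an angle.
- **Second cell:** It went about 2 mm past its snap, inside the 3 mm allowed. The push readings stayed at or below about 9 N throughout.
- **Side loads:** Each cell briefly pressed against the lip on the far side from the robot with 3 to 5 N. I shifted the arm by under a millimetre to clear it.

**Last checks:**
- The wrist picture after release shows both lips shut over the upper cell, which lies level.
- The top view shows no grey cell left on the mat. The meter and the jar stand where they were. The screwdriver was hidden by the arm in that view, so I didn't recheck it.
- The near lip couldn't be seen while I was pushing; I only confirmed it after letting go.

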